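# Close the gas filter: bonnet nut hand-tight, then an eighth of a turn with the spanner

### The arm

A 6-joint arm with a two-finger parallel gripper is mounted at the origin on the work surface. World frame = base frame: x ahead of the robot, y to its left, z up, the work surface at z = 0. Lengths are in m, angles in degrees, forces in N, time in s.
With the tool pointing down it reaches from about 0.3 to 0.75 m from the base axis. Payload 8.5 kg.
Tool frame: the origin (TCP) lies on the centre line of the jaws, within the pads' length; the fingertips stand env.tcp_to_tips ahead of it and the grasp point (between the pads) lies 8 mm behind it (env.tcp_to_tips is the distance from the TCP to the fingertips, in m); z points along the fingers, y is the direction in which the jaws open and shut (so a half turn about z gives the same grasp; the last joint's range is limited). The gripper opens to 85 mm and grips with 20 to 120 N. Pads are 22 mm wide; open, the fingers measure 114 mm over their backs; the gripper's body (76 mm by 85 mm) begins 54 mm behind the grasp point. The pads swing forward as they close: fully open they stand 13 mm farther back than shut.
Start: joints at [-76.794, 21.807, 74.336, -0, 83.858, -12.336], TCP at [0.237, -0.496, 0.242] pointing down, gripper open.
Joint ranges: [-178.18, 178.18], [-50.72, 133.34], [12.68, 142.11], [-81.47, 261.47], [9.98, 163.14], [-165.26, 165.26]. Speed limits (degrees/s): [136.94, 136.94, 180, 180, 180, 180].

### API

Orientations are given as a 3x3 rotation matrix whose columns are the frame's x, y, z axes.
In Python, from rig import env gives the robot as it stands. The module is installed in compiled form; this text tells all that it offers.
- The arm moves only by the tool carry_out, never from a script. Its argument "rows" is a list of rows, each an object of numbers: "tx", "ty", "tz": the shift along the tool's x, y, z in cm; "yaw": the turn about the tool's z in rad. In form: [{"tx": .., "ty": .., "tz": .., "yaw": ..}, ...]. A call has 1 to 12 rows; each row shifts and turns the pose as measured when the row begins, along the tool's axes as they then stand; what a row does not reach is not made up. A row lasts 1/10 s, in which the tool goes at most 50 mm and 8.59 degrees, less where a joint would pass 70% of its speed; a pose out of reach is approached as far as the arm can. A call is refused whole if a number of a shift passes 5 or a number of a turn 0.15, either way. A call with a gripper value outside its range is refused whole. "jaw" is the closure, from -1 (fully open) to 1 (shut), set as the call begins (left out, the last holds). The fingers move at their own pace and stop on an object; "squeeze" is the grip in N (left out, the last holds). Time passes only in rows, so rows that do not move let the fingers close. It gives the time, the measured TCP pose, the force and the opening at its end, in the units of the state.
- env.observe(): the state, without advancing time (a new reading comes with each control period).
- env.get_image(name): name is "side" or "top"; returns the picture (400x640x3 uint8, red, green, blue); there is no depth.
- env.camera_params(name): a dict with "vertical_fov" (degrees; the focal length in pixels is half the picture's height over the tangent of half this angle, whatever the lens; pixels are square), "cx", "cy" (the principal point, pixels), "k1" (the pictures are not rectified: a ray, as slopes to the right and down, at radius r is drawn at 1 + k1 r^2 times it, then the intrinsics apply), "view" (4x4, takes a point from world to camera coordinates). Camera axes: x right, y up, looking along -z (the intrinsics and any distortion apply to the point x, -y, -z); pixel columns grow to the right and rows downward; lengths in m; the calibration is good to about 2 mm. A picture is of the moment at which its call begins. camera_params takes no time and is no camera call.
- env.close_job(): hands the job in, once; it reports no verdict.
The state is a dict: "time_s": time; "q": joint angles; "qvel": joint speeds; "joint_efforts": joint torques, N m; "position": TCP position; "tool_rot": TCP orientation; "ft_force": force on the tool from outside, world axes, zero at the start; "wrist_torque": the same for the moment, N m; "grip_width": finger opening in m.
Only numpy, scipy, OpenCV 4.12 (cv2) and the standard library are available. Lean on these libraries where they do the work, as an engineer would, in place of code of your own. Each camera call takes 0.05 s, during which the arm holds its last target. There are 200 camera calls.

### The job

One of the two gas filters was left with its bonnet nut backed off. Run that nut down clockwise by hand until it is hand-tight on its gasket, then use the spanner that fits to turn it one eighth of a turn further, no more, and lay the spanner flat back down on the bench. Do not turn the nut of the other filter, which is tight, and leave everything else where it is.

Things in the scene. Friction and masses are not known exactly. Their poses are not given: they have to be found in the camera images.
- nut_1: The loose nut: captive hexagon steel nut, 36 mm across flats, 30 mm high, axis upright, origin at its centre; its x axis and every 60 degrees from it point squarely at a flat. Clockwise from above runs it down, 8 mm a turn. It starts 0.35 to 0.53 turn backed off, its centre 107.8 to 109.2 mm above the bench. The angle at which it meets its gasket differs each time and must be felt.
- nut_1_top (a point): Middle of the loose nut's top face, 15 mm above its centre. The nut drags about 0.12 N m until it meets the gasket (hand-tight, nut centre 105 mm up); from there about 1.4 N m is needed to turn it on, and it stays where left. A pinch of 25 N on two flats can pass about 1 N m: stop at the rise in torque. A hard pinch can force the nut on, which is wrong.
- nut_2: The nut of the other filter, already tight (2 N m either way) and to be left: the same nut, its centre 104 mm above the bench. Through the middle of each nut stands a round steel bonnet stub, 20 mm in diameter, its top 126 mm above the bench.
- filter_1: The filter that carries nut_1, at the left or right place. Fixed. Aluminium plate 90 (x) by 150 (y) by 10 mm; on it a steel tee body 52 mm in diameter, top 87 mm above the bench; along y, fittings and 9 mm tubes leave it both ways, tops at most 75 mm up, and bend down to the plate 63 mm out. Above 87 mm only nut and stub stand. Origin under the plate's centre, on the nut's axis.
- filter_2: The filter that carries nut_2, the same in all but that; it stands at the other place.
- spanner_grip (a point): The spanner that fits: single open-ended, steel, 200 mm long, lying flat, jaw to its own +x, z up. Point in mid-thickness of its handle, 7 mm above the bench, 120 mm from the jaw's tips, 80 mm from the handle's end. Handle 22 mm wide, 12 mm thick (1 to 13 mm above the bench); head 66 mm wide, 14 mm thick. About 0.45 kg, centre of mass 29 mm from here towards the jaw.
- spanner_jaw (a point): Where the nut's axis lies when the spanner is fully on: 99.4 mm from spanner_grip towards the jaw, mid-thickness. The jaw opens to the spanner's +x, 37.6 mm wide between parallel faces (flared in the last 8 mm), tips 20.6 mm beyond this point, bottom 21.7 mm behind it. It goes on level, from the side, onto two opposite flats; play and give of 5 to 14 degrees before the nut moves.
- small_spanner_grip (a point): A smaller spanner of the same kind, 150 mm long with a 22 mm jaw that does not fit; to be left. Point at the middle of its length, half-way up (5 mm above the bench).
- bottle_mid (a point): Amber glass reagent bottle with a red cap, 72 mm in diameter and 150 mm high; point on its axis 70 mm up. A bystander.
- beaker_mid (a point): Glass beaker, 72 mm in diameter and 95 mm high; point on its axis 45 mm up. A bystander.
Not all that is in view belongs to the job. Leave any blue or orange look-alike of the part that bears spanner_grip alone.

How it is judged (in metres and radians):
On the way, in this order (a step that is already met when the one before it is completed fails the run):
1. the loose nut is run down by hand to within a twentieth of a turn of hand-tight (z of nut_1 in the frame of filter_1 below 0.1054 m), for 0.2 s.
2. the nut is turned on with the spanner, at least 25 degrees past hand-tight (z of nut_1 in the frame of filter_1 below 0.10444 m and contact force between spanner and nut_1 above 2 N), for 0.1 s.
At the end, for the whole second after the job is handed in: The loose nut ends 25 to 65 degrees past hand-tight (an eighth of a turn is 45), and the spanner lies flat on the bench itself, at rest and let go (z of nut_1 in the frame of filter_1 between 0.10357 and 0.10444 m and height (world z) of spanner_grip below 0.01 m and angle between spanner_grip's own z axis and vertical below 0.1 rad and linear speed of spanner below 0.02 m/s); the robot touches nothing.
It fails at once if the nut is turned more than 65 degrees past hand-tight (z of nut_1 in the frame of filter_1 below 0.10357 m).
It fails at once if the nut is forced more than 20 degrees past hand-tight with the fingers instead of the spanner (z of nut_1 in the frame of filter_1 below 0.10456 m and contact force between the fingers and nut_1 above 2 N).
It fails at once if the spanner is put to the nut before it is hand-tight (more than 30 degrees short) (z of nut_1 in the frame of filter_1 above 0.10567 m and contact force between spanner and nut_1 above 3 N).
It fails at once if the tight nut of the other filter is turned by more than 20 degrees (z of nut_2 in the frame of filter_2 above 0.10445 m or z of nut_2 in the frame of filter_2 below 0.10355 m).
It fails at once if the small spanner, the bottle or the beaker is moved by more than 30 mm (distance of any of small_spanner_grip, bottle_mid, beaker_mid from where it was at the start of the episode above 0.03 m).
It also fails if it takes over 72 s, if anything falls off the work surface, if the arm or the gripper's body presses on something with over 40 N, if the wrist force passes 120 N, or if a joint passes its speed limit or range.

## Working session

There is one attempt and no reset: what is moved stays moved. The work goes in short steps, Python scripts to look and compute and a tool call to move; the robot and the scene stay as the last step left them, time stands still between calls to the robot, and variables do not carry over. Pictures are saved under pics/ and viewed, about 8 in all and at most 12, crops included, and the job is handed in when it is done.

Besides the shell and the picture viewer there is one more tool, called after "Request:" as name([rows], argument=value, ...), one row to a line, values as JSON. carry_out: Moves the arm, as the interface text tells. Its arguments: {"type":"object","properties":{"rows":{"type":"array","items":{"type":"object","properties":{"tx":{"type":"number"},"ty":{"type":"number"},"tz":{"type":"number"},"yaw":{"type":"number"}}}},"jaw":{"type":"number"},"squeeze":{"type":"number"}},"required":["rows"]}

```bash
mkdir -p pics; cat > h.py <<'E'
import numpy as np, cv2
from rig import env
def cam(n):
    p=env.camera_params(n); V=np.array(p["view"]); f=200/np.tan(np.radians(p["vertical_fov"])/2); return p,V,f
def ray(n,u,v):
    p,V,f=cam(n); d=np.array([(u-p["cx"])/f,(v-p["cy"])/f]); s=d.copy()
    for _ in range(30): s=d/(1+p["k1"]*(s@s))
    R=V[:3,:3]; return -R.T@V[:3,3], R.T@np.array([s[0],-s[1],-1])
def onz(n,u,v,z):
    o,d=ray(n,u,v); return o+d*(z-o[2])/d[2]
def proj(n,P):
    p,V,f=cam(n); c=V[:3,:3]@np.array(P)+V[:3,3]; s=np.array([c[0],-c[1]])/-c[2]
    s=s*(1+p["k1"]*(s@s)); return s*f+[p["cx"],p["cy"]]
def snap(n,name):
    im=env.get_image(n)[:,:,::-1].copy(); cv2.imwrite(f"pics/{name}.png",im); return im
E
python3 - <<'E'
from h import *
for n in("top","side"):
    snap(n,n+"0"); p,V,f=cam(n); print(n,f,p["cx"],p["cy"],p["k1"],ray(n,p["cx"],p["cy"]))
o=env.observe(); print(o, env.tcp_to_tips)
E
```

```text
top 398.19365971987077 328.181152240964 192.70632241949787 0.014136908236222758 (array([0.44644233, 0.08863267, 1.16958706]), array([ 0.05793347,  0.01435429, -0.99821724]))
side 514.9164249905581 325.9850463613002 194.06369770948314 -0.03910236783038933 (array([0.34368006, 0.98215803, 1.02544794]), array([ 0.13857044, -0.68891961, -0.71146891]))
{'time_s': 0.1, 'q': array([-7.67933950e+01,  2.18384244e+01,  7.43767640e+01, -1.51890983e-03,
        8.38577156e+01, -1.23369737e+01]), 'qvel': array([ 0.00337699, -0.1225247 , -0.14062667, -0.04014946, -0.05086367,
        0.01314235]), 'joint_efforts': array([ 2.39403875e-03, -4.49221873e+01, -2.31655687e+01, -2.21949699e-04,
        3.67107103e-03, -1.55193430e-05]), 'position': array([ 0.23708665, -0.4960224 ,  0.24178284]), 'tool_rot': array([[ 9.02256389e-01,  4.31199848e-01, -3.16360398e-04],
       [ 4.31199894e-01, -9.02255580e-01,  1.23274037e-03],
       [ 2.46119525e-04, -1.24866244e-03, -9.99999190e-01]]), 'ft_force': array([-0.2132801 , -0.82649512, -0.14541224]), 'wrist_torque': array([-0.01762953,  0.02049361, -0.03494783]), 'grip_width': 0.0853081955323662} 0.011
```

View pics/top0.png

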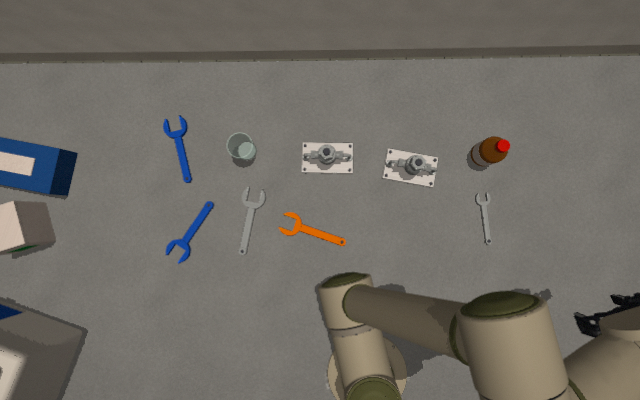

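View pics/side0.png

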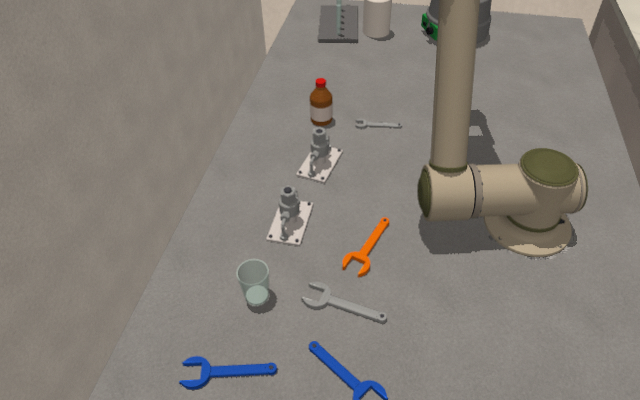

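Top view: filters at about (327,157) and (411,167), the grey fitting spanner at (250,220) with its jaw at (254,195), the small spanner at (485,218), beaker at (241,148) and bottle at (490,152). Next I zoom in on the nuts.

```bash
python3 - <<'E'
from h import *
t=cv2.imread("pics/top0.png"); s=cv2.imread("pics/side0.png")
def c(im,u,v,w,h): 
    return cv2.resize(im[v-h//2:v+h//2,u-w//2:u+w//2],(400,300),interpolation=cv2.INTER_CUBIC)
cv2.imwrite("pics/z1.png",np.vstack([np.hstack([c(t,327,155,40,30),c(t,415,165,40,30)]),np.hstack([c(s,288,200,64,48),c(s,319,140,64,48)])]))
# plate masks
hsv=cv2.cvtColor(t,cv2.COLOR_BGR2HSV)
m=((hsv[:,:,2]>185)&(hsv[:,:,1]<40)).astype(np.uint8)
m[:, :290]=0; m[:,450:]=0; m[:120]=0;m[200:]=0
m=cv2.morphologyEx(m,cv2.MORPH_CLOSE,np.ones((5,5)))
for k in cv2.findContours(m,0,2)[0]:
    if cv2.contourArea(k)>300:
        b=cv2.boxPoints(cv2.minAreaRect(k)); P=np.array([onz("top",u,v,.01)[:2] for u,v in b]); print(b.round(1).tolist(),P.round(4).tolist(),P.mean(0))
E
```

```text
[[382.70001220703125, 177.89999389648438], [384.79998779296875, 165.0], [434.79998779296875, 173.3000030517578], [432.6000061035156, 186.3000030517578]] [[0.5556, -0.054], [0.5936, -0.0608], [0.5679, -0.2054], [0.5301, -0.1983]] [ 0.56183075 -0.12963235]
[[302.0, 143.0], [352.0, 143.0], [352.0, 172.0], [302.0, 172.0]] [[0.6607, 0.1813], [0.6593, 0.0344], [0.5738, 0.0353], [0.5751, 0.1816]] [0.61724828 0.10812674]
```

View pics/z1.png

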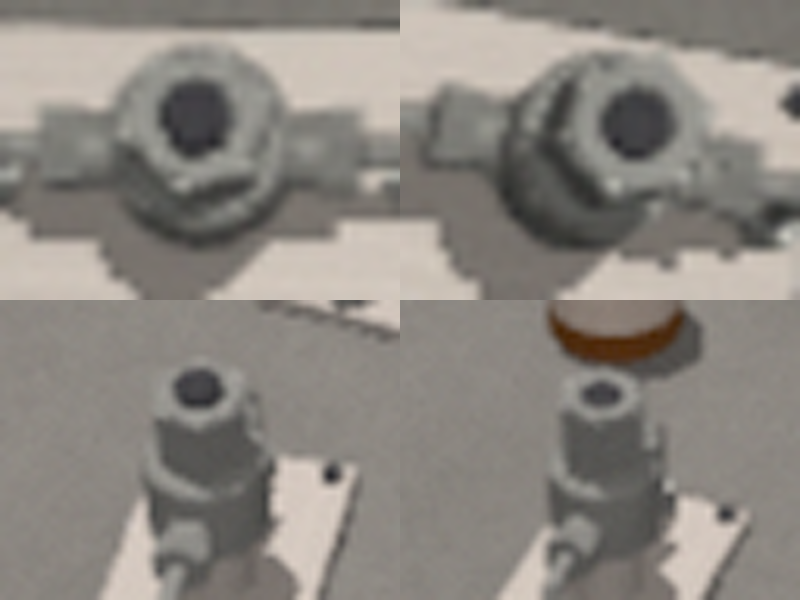

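```bash
cat >> h.py <<'E'
def avg(n,k=8): return np.mean([env.get_image(n)[:,:,::-1].astype(float) for _ in range(k)],0)
def disc(im,u,v,r=6):
    g=im.mean(2); R=cv2.resize(g[v-r:v+r,u-r:u+r].astype(np.float32),None,fx=8,fy=8,interpolation=cv2.INTER_CUBIC)
    m=(R<92).astype(np.uint8); _,l,st,c=cv2.connectedComponentsWithStats(m); 
    k=min(range(1,len(c)),key=lambda i:np.hypot(*(c[i]-4*2*r))+ (100 if st[i,4]<100 else 0)); a=(c[k]+.5)/8-.5+[u-r,v-r]; return a,st[k]/8
E
python3 - <<'E'
from h import *
A={n:avg(n) for n in("top","side")}
for n in A: np.save(f"pics/{n}.npy",A[n])
tl=[]
for name,tp,sd in(("L",(326,152),(288,190)),("R",(419,162),(319,131))):
    P=[]
    for n,(u,v) in(("top",tp),("side",sd)):
        a,st=disc(A[n],u,v); print(name,n,a,st[:4]); P.append((n,a))
    (o1,d1),(o2,d2)=[ray(n,*a) for n,a in P]
    s=np.linalg.lstsq(np.c_[d1,-d2],o2-o1,rcond=None)[0]; print("tri",o1+d1*s[0],o2+d2*s[1],"top@126",onz("top",*P[0][1],.126),"side@126",onz("side",*P[1][1],.126))
    for n,a in P:
        x,y=np.round(a).astype(int); y+=3; w,h=32,24
        cr=A[n][y-12:y+12,x-16:x+16]; z=cv2.resize(cr.clip(0,255).astype(np.uint8),(400,300),interpolation=cv2.INTER_CUBIC)
        z=cv2.convertScaleAbs(z,alpha=1.6,beta=-80)
        C=onz(n,*a,.126)
        for zt,col in((.1235,(0,255,0)),(.119,(0,0,255))):
            for t in np.arange(0,360,12):
                q=proj(n,[C[0]+.018*np.cos(np.radians(t)),C[1]+.018*np.sin(np.radians(t)),zt]); q=(q-[x-16,y-12]+.5)*12.5
                cv2.circle(z,tuple(int(e) for e in q),1,col,-1)
        tl.append(z)
cv2.imwrite("pics/z2.png",np.vstack([np.hstack(tl[:2]),np.hstack(tl[2:])]))
E
```

```text
L top [326.05930571 151.39968527] [3.    2.25  7.125 7.625]
L side [287.32509774 189.88444831] [2.    3.25  7.625 6.   ]
tri [0.6172178  0.1085957  0.12054695] [0.61753038 0.1086401  0.12059868] top@126 [0.61633008 0.10849193 0.126     ] side@126 [0.61589568 0.1138544  0.126     ]
R top [418.19999492 161.93628098] [2.125 2.875 7.25  7.125]
R side [318.78330471 130.66051276] [3.375 4.25  5.875 3.625]
tri [ 0.58654707 -0.13402628  0.12284962] [ 0.58613778 -0.13408015  0.1228063 ] top@126 [ 0.58612539 -0.13335615  0.126     ] side@126 [ 0.58527993 -0.13013071  0.126     ]
```

View pics/z2.png

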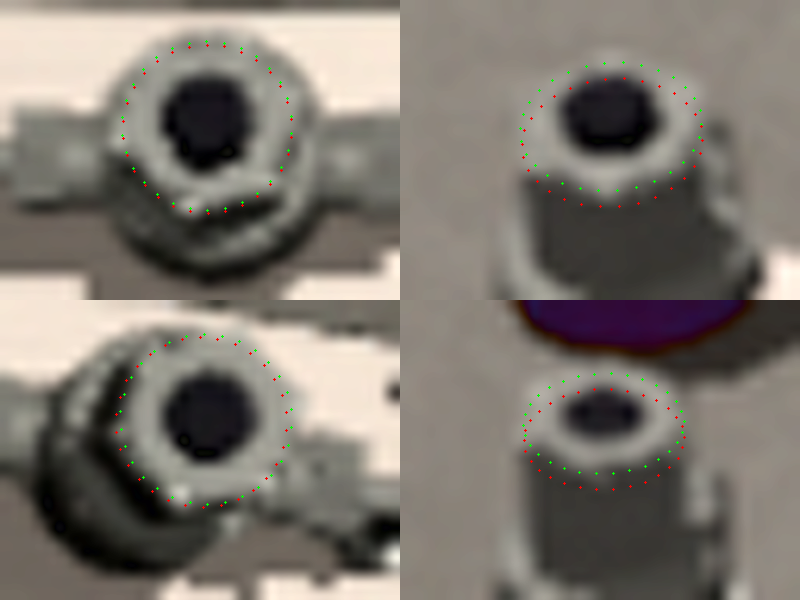

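The side view shows the right nut standing higher: its dark stub end sits flush and centred in the ring. On the left the stub protrudes, so its dark side is visible. So nut_1 is the right one, near (0.586, -0.133); I'll confirm this by torque. Next I measure the nut angle and the spanner pose.

```bash
python3 - <<'E'
from h import *
T=np.load("pics/top.npy").astype(np.float32); S=np.load("pics/side.npy").astype(np.float32)
# polar images of nut R on z=.1235 around axis as seen by each camera
rows=[]
for n,im,c in(("top",T,(418.2,161.94)),("side",S,(318.78,130.66))):
    C=onz(n,*c,.126); g=im.mean(2); P=np.zeros((40,180,2),np.float32)
    for i,r in enumerate(np.linspace(.010,.026,40)):
        for j,t in enumerate(np.radians(np.arange(180)*2)):
            P[i,j]=proj(n,[C[0]+r*np.cos(t),C[1]+r*np.sin(t),.1235])
    q=cv2.remap(g,P[...,0],P[...,1],cv2.INTER_CUBIC); rows.append(cv2.convertScaleAbs(cv2.resize(q,(720,200)),alpha=1.6,beta=-80))
# spanner mask
def sp(im,x0,x1,y0,y1,z):
    g=im[y0:y1,x0:x1].mean(2); bg=np.median(g); R=cv2.resize(g,None,fx=4,fy=4,interpolation=cv2.INTER_CUBIC)
    m=(R>bg+14).astype(np.uint8); m=cv2.morphologyEx(m,cv2.MORPH_OPEN,np.ones((5,5)))
    _,l,st,c=cv2.connectedComponentsWithStats(m); k=1+np.argmax(st[1:,4]); return (l==k),st[k]/4,bg
for n,im,b in(("top",T,(225,275,178,262)),("side",S,(295,395,275,325))):
    m,st,bg=sp(im,*b,0); v,u=np.nonzero(m); uv=np.c_[u,v]; uv=(uv+.5)/4-.5+[b[0],b[2]]
    W=np.array([onz(n,a,c,.012)[:2] for a,c in uv[::3]])
    d=np.cov(W.T); w,e=np.linalg.eigh(d); ax=e[:,1]*np.sign(e[0,1]); 
    for _ in range(2):
        c=W.mean(0) if _==0 else c
        s=(W-c)@ax; 
        # handle axis: slice midpoints
        smin=s.min(); smax=s.max(); per=np.array([-ax[1],ax[0]]); t=(W-c)@per
        bins=np.linspace(smin+.02,smin+.12,11); mid=[((t[(s>=a)&(s<a+.01)].max()+t[(s>=a)&(s<a+.01)].min())/2,np.ptp(t[(s>=a)&(s<a+.01)])) for a in bins]
        pf=np.polyfit(bins+.005,[q[0] for q in mid],1); ang=np.arctan(pf[0]); ax2=ax*np.cos(ang)+per*np.sin(ang); 
        c=c+per*np.polyval(pf,0); ax=ax2/np.linalg.norm(ax2)
    s=(W-c)@ax
    print(n,bg,"len",np.ptp(s),"heading",np.degrees(np.arctan2(ax[1],ax[0])),"grip from end",c+ax*(s.min()+.08),"from tips",c+ax*(s.max()-.12),"widths",np.round([q[1] for q in mid],4))
    rows.append(cv2.resize((m*255).astype(np.uint8),(720,200)) if n=="side" else cv2.resize((m.T*255).astype(np.uint8),(720,200)))
cv2.imwrite("pics/z3.png",np.vstack(rows[:2]+[cv2.resize(r,(720,100)) for r in rows[2:]]))
for nm,u,v in(("beaker",241,148),("bottle",490,152)): print(nm,onz("top",u,v,.06))
E
```

```text
Traceback (most recent call last):
  File "h.py", line 12, in proj
    p,V,f=cam(n); c=V[:3,:3]@np.array(P)+V[:3,3]; s=np.array([c[0],-c[1]])/-c[2]
          ~~~^^^
  File "h.py", line 4, in cam
    p=env.camera_params(n); V=np.array(p["view"]); f=200/np.tan(np.radians(p["vertical_fov"])/2); return p,V,f
ValueError: time passes only in moves, steps and waits
```

```bash
sed -i 's/^def cam(n):/from functools import lru_cache\n@lru_cache\ndef cam(n):/' h.py; cat > m.py <<'E'
from h import *
T=np.load("pics/top.npy").astype(np.float32); S=np.load("pics/side.npy").astype(np.float32)
rows=[]
for n,im,c in(("top",T,(418.2,161.94)),("side",S,(318.78,130.66))):
    C=onz(n,*c,.126); g=im.mean(2)
    P=np.array([[proj(n,[C[0]+r*np.cos(t),C[1]+r*np.sin(t),.1235]) for t in np.radians(np.arange(180)*2)] for r in np.linspace(.010,.026,40)],np.float32)
    q=cv2.remap(g,P[...,0],P[...,1],cv2.INTER_CUBIC); rows.append(cv2.convertScaleAbs(cv2.resize(q,(720,200)),alpha=1.6,beta=-80))
for n,im,b in(("top",T,(225,275,178,262)),("side",S,(295,395,275,325))):
    g=im[b[2]:b[3],b[0]:b[1]].mean(2); R=cv2.resize(g,None,fx=4,fy=4,interpolation=cv2.INTER_CUBIC)
    m=cv2.morphologyEx((R>np.median(g)+14).astype(np.uint8),cv2.MORPH_OPEN,np.ones((5,5)))
    _,l,st,c=cv2.connectedComponentsWithStats(m); m=(l==1+np.argmax(st[1:,4]))
    v,u=np.nonzero(m); uv=(np.c_[u,v]+.5)/4-.5+[b[0],b[2]]
    W=np.array([onz(n,a,d,.012)[:2] for a,d in uv])
    e=np.linalg.eigh(np.cov(W.T))[1][:,1]; ax=e*np.sign(e[0]); c=W.mean(0)
    for _ in range(2):
        per=np.array([-ax[1],ax[0]]); s=(W-c)@ax; t=(W-c)@per
        bins=s.min()+np.arange(.02,.12,.01); sl=[t[(s>=a)&(s<a+.01)] for a in bins]
        pf=np.polyfit(bins+.005,[(q.max()+q.min())/2 for q in sl],1)
        c=c+per*pf[1]; ax=ax+per*pf[0]; ax/=np.linalg.norm(ax)
    s=(W-c)@ax
    print(n,"len",np.ptp(s),"heading",np.degrees(np.arctan2(ax[1],ax[0])),"grip from end",c+ax*(s.min()+.08),"from tips",c+ax*(s.max()-.12),"widths",np.round([np.ptp(q) for q in sl],4))
    rows.append(cv2.resize(((m if n=="side" else m.T)*255).astype(np.uint8),(720,100)))
cv2.imwrite("pics/z3.png",np.vstack(rows))
for nm,u,v in(("beaker",241,148),("bottle",490,152)): print(nm,onz("top",u,v,.06))
E
python3 m.py
```

```text
top len 0.183937849176338 heading -11.695668669172182 grip from end [0.42711759 0.33991748] from tips [0.41138892 0.34317349] widths [0.0175 0.0176 0.0172 0.0178 0.0172 0.0168 0.0174 0.0171 0.0168 0.0161]
side len 0.12271756147267103 heading -11.266068631625348 grip from end [0.42777034 0.34060232] from tips [0.35197709 0.35570063] widths [0.0171 0.0171 0.0171 0.0174 0.0174 0.0166 0.0167 0.0165 0.0161 0.0158]
beaker [0.63886615 0.34929178 0.06      ]
bottle [ 0.6208822  -0.34679525  0.06      ]
```

View pics/z3.png

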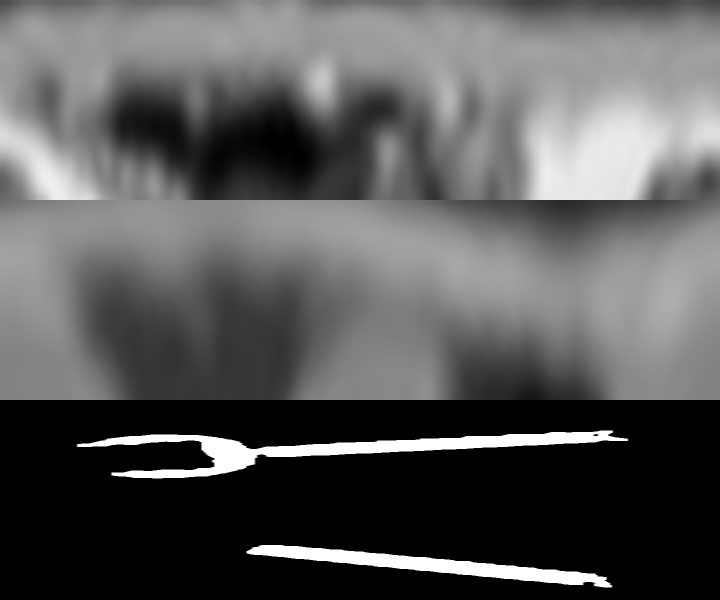

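Both views give a spanner heading of about -11.5° with the grip near (0.425, 0.340). The polar strips show nut corners near 100°, 160° and 220°, so flats near 10°+60k. I'll start the grip at tool heading 220°, which leaves enough wrist range for the whole run-down.

Request:
carry_out([
  {"tx": 4.28, "ty": -1.62},
  {"tx": 4.28, "ty": -1.62},
  {"tx": 4.28, "ty": -1.62},
  {"tx": 4.28, "ty": -1.62},
  {"tx": 4.28, "ty": -1.62},
  {"tx": 4.28, "ty": -1.62},
  {"tx": 4.28, "ty": -1.62},
  {"tx": 4.28, "ty": -1.62},
  {"tx": 4.28, "ty": -1.62},
  {"tx": 4.28, "ty": -1.62},
  {"tx": 4.28, "ty": -1.62},
  {},
])

```text
validation failed for argument at $.ro...
```

Request:
carry_out([
  {"yaw": -0.15},
  {"yaw": -0.15},
  {"yaw": -0.15},
  {"yaw": -0.15},
  {"yaw": -0.15},
  {"yaw": -0.15},
  {"yaw": -0.15},
  {"yaw": -0.15},
  {"yaw": -0.15},
  {"yaw": -0.15},
  {"yaw": -0.15},
  {"yaw": -0.15},
])

```text
validation failed for argument at $.ro...
```

Request:
carry_out([
  {"yaw": -0.15},
  {"yaw": -0.15},
  {"yaw": -0.15},
  {"yaw": -0.15},
  {"yaw": -0.15},
  {"yaw": -0.15},
  {"yaw": -0.15},
  {"yaw": -0.15},
  {"yaw": -0.15},
  {"yaw": -0.15},
  {},
])

```text
validation failed for argument at $.ro...
```

Request:
carry_out([
  {"tx": 4.28, "ty": -1.62, "tz": 0, "yaw": 0},
  {"tx": 4.28, "ty": -1.62, "tz": 0, "yaw": 0},
  {"tx": 4.28, "ty": -1.62, "tz": 0, "yaw": 0},
  {"tx": 4.28, "ty": -1.62, "tz": 0, "yaw": 0},
  {"tx": 4.28, "ty": -1.62, "tz": 0, "yaw": 0},
  {"tx": 4.28, "ty": -1.62, "tz": 0, "yaw": 0},
  {"tx": 4.28, "ty": -1.62, "tz": 0, "yaw": 0},
  {"tx": 4.28, "ty": -1.62, "tz": 0, "yaw": 0},
  {"tx": 4.28, "ty": -1.62, "tz": 0, "yaw": 0},
  {"tx": 4.28, "ty": -1.62, "tz": 0, "yaw": 0},
  {"tx": 4.28, "ty": -1.62, "tz": 0, "yaw": 0},
  {"tx": 0, "ty": 0, "tz": 0, "yaw": 0},
])

```text
time_s: 2.1
position: [0.5984, -0.1197, 0.2416]
tool_rot: [[0.904, 0.427, 0.002], [0.427, -0.904, -0.002], [0.001, 0.002, -1.0]]
ft_force: [-0.0, -0.4, -1.1]
grip_width: 0.0853
```

Request:
carry_out([
  {"tx": 0, "ty": 0, "tz": 0, "yaw": -0.15},
  {"tx": 0, "ty": 0, "tz": 0, "yaw": -0.15},
  {"tx": 0, "ty": 0, "tz": 0, "yaw": -0.15},
  {"tx": 0, "ty": 0, "tz": 0, "yaw": -0.15},
  {"tx": 0, "ty": 0, "tz": 0, "yaw": -0.15},
  {"tx": 0, "ty": 0, "tz": 0, "yaw": -0.15},
  {"tx": 0, "ty": 0, "tz": 0, "yaw": -0.15},
  {"tx": 0, "ty": 0, "tz": 0, "yaw": -0.15},
  {"tx": 0, "ty": 0, "tz": 0, "yaw": -0.15},
  {"tx": 0, "ty": 0, "tz": 0, "yaw": -0.15},
  {"tx": 0, "ty": 0, "tz": 0, "yaw": -0.15},
  {"tx": 0, "ty": 0, "tz": 0, "yaw": -0.15},
])

```text
time_s: 3.3
position: [0.5957, -0.1233, 0.2408]
tool_rot: [[-0.621, 0.784, -0.001], [0.784, 0.621, -0.003], [-0.001, -0.002, -1.0]]
ft_force: [0.5, 0.3, -0.5]
grip_width: 0.0854
```

Request:
carry_out([
  {"tx": 0, "ty": 0, "tz": 0, "yaw": -0.15},
  {"tx": 0, "ty": 0, "tz": 0, "yaw": -0.15},
  {"tx": 0, "ty": 0, "tz": 0, "yaw": -0.15},
  {"tx": 0, "ty": 0, "tz": 0, "yaw": -0.15},
  {"tx": 0, "ty": 0, "tz": 0, "yaw": -0.15},
  {"tx": 0, "ty": 0, "tz": 0, "yaw": -0.15},
  {"tx": 0, "ty": 0, "tz": 0, "yaw": -0.15},
  {"tx": 0, "ty": 0, "tz": 0, "yaw": -0.15},
  {"tx": 0, "ty": 0, "tz": 0, "yaw": -0.15},
  {"tx": 0, "ty": 0, "tz": 0, "yaw": 0},
])

```text
time_s: 4.3
position: [0.5923, -0.1286, 0.2408]
tool_rot: [[-0.9, -0.435, -0.003], [-0.435, 0.9, -0.004], [0.004, -0.002, -1.0]]
ft_force: [0.1, 0.1, -0.4]
grip_width: 0.0853
```

```bash
cat >> h.py <<'E'
def go(x,y,z,h=None):
    o=env.observe(); R=np.array(o["tool_rot"]); d=R.T@(np.array([x,y,z])-o["position"])*100
    hd=np.degrees(np.arctan2(R[1,0],R[0,0])); t=o["wrist_torque"]
    print("t",o["time_s"],"head %.1f"%(hd%360),"tx,ty,tz cm",d.round(2),"yaw rad",None if h is None else round(np.radians((hd-h+180)%360-180),3),"F",np.round(o["ft_force"],1),"M",np.round(t,2),"q",np.round(o["q"],0),"pos",np.round(o["position"],4),"w",round(o["grip_width"],4))
E
python3 -c "
from h import *
go(.5857,-.1325,.15,220)"
```

```text
t 4.3 head 205.8 tx,ty,tz cm [ 0.72 -0.04  9.09] yaw rad -0.248 F [ 0.1  0.1 -0.4] M [-0.01 -0.   -0.01] q [ -23.   28.   65.   -0.   88. -139.] pos [ 0.5923 -0.1286  0.2408] w 0.0853
```

Request:
carry_out([
  {"tx": 0.36, "ty": 0, "tz": 1.5, "yaw": -0.13},
  {"tx": 0.36, "ty": 0, "tz": 3, "yaw": -0.13},
  {"tx": 0, "ty": 0, "tz": 3, "yaw": 0},
  {"tx": 0, "ty": 0, "tz": 1.2, "yaw": 0},
  {"tx": 0, "ty": 0, "tz": 0, "yaw": 0},
])

```text
time_s: 4.8
position: [0.585, -0.1346, 0.1522]
tool_rot: [[-0.766, -0.643, -0.0], [-0.643, 0.766, -0.005], [0.004, -0.004, -1.0]]
ft_force: [0.5, 0.2, 0.9]
grip_width: 0.0854
```

```bash
python3 -c "
from h import *
go(.5857,-.1325,.105,220)
t=snap('top','t1');s=snap('side','s1')
c=lambda im,u,v:cv2.resize(im[v-37:v+38,u-50:u+50],(400,300),interpolation=cv2.INTER_CUBIC)
cv2.imwrite('pics/z4.png',np.hstack([c(t,418,165),c(s,319,120)]))"
```

```text
t 4.8 head 220.0 tx,ty,tz cm [-0.21  0.13  4.72] yaw rad 0.0 F [0.5 0.2 0.9] M [-0.01 -0.01  0.  ] q [ -24.   31.   74.   -0.   75. -154.] pos [ 0.585  -0.1346  0.1522] w 0.0854
```

View pics/z4.png

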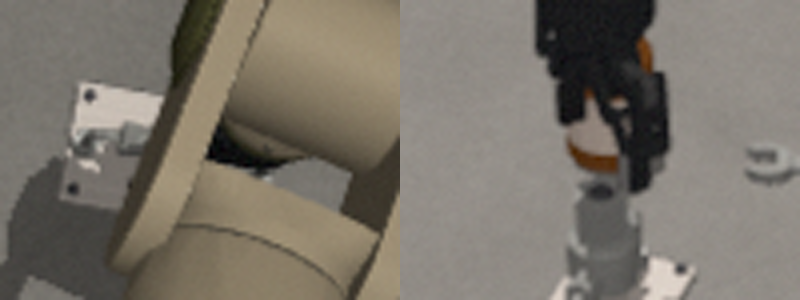

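Request:
carry_out([
  {"tx": -0.21, "ty": 0.13, "tz": 2.0, "yaw": 0},
  {"tx": 0, "ty": 0, "tz": 1.8, "yaw": 0},
  {"tx": 0, "ty": 0, "tz": 0.6, "yaw": 0},
  {"tx": 0, "ty": 0, "tz": 0, "yaw": 0},
])

```text
time_s: 5.3
position: [0.589, -0.134, 0.1142]
tool_rot: [[-0.769, -0.64, 0.011], [-0.64, 0.769, -0.011], [-0.002, -0.015, -1.0]]
ft_force: [-0.3, 0.2, -0.1]
grip_width: 0.0857
```

```bash
python3 -c "
from h import *
go(.5857,-.1325,.105,220)"
```

```text
t 5.3 head 219.8 tx,ty,tz cm [0.16 0.34 0.91] yaw rad -0.004 F [-0.3  0.2 -0.1] M [ 0.01  0.04 -0.03] q [ -24.   33.   77.   -0.   69. -154.] pos [ 0.589  -0.134   0.1142] w 0.0857
```

Request:
carry_out([
  {"tx": 0.16, "ty": 0.34, "tz": 0.5, "yaw": 0},
  {"tx": 0, "ty": 0, "tz": 0.3, "yaw": 0},
  {"tx": 0, "ty": 0, "tz": 0, "yaw": 0},
])

```text
time_s: 5.6
position: [0.5864, -0.1328, 0.1082]
tool_rot: [[-0.769, -0.639, 0.015], [-0.639, 0.769, -0.012], [-0.004, -0.019, -1.0]]
ft_force: [-0.7, 0.5, 0.3]
grip_width: 0.0853
```

```bash
python3 -c "
from h import *
go(.5857,-.1325,.105,220)"
```

```text
t 5.6 head 219.7 tx,ty,tz cm [0.03 0.08 0.32] yaw rad -0.005 F [-0.7  0.5  0.3] M [ 0.01  0.03 -0.04] q [ -24.   33.   78.   -0.   68. -154.] pos [ 0.5864 -0.1328  0.1082] w 0.0853
```

Request:
carry_out([
  {"tx": 0.03, "ty": 0.08, "tz": 0.35, "yaw": 0},
  {"tx": 0, "ty": 0, "tz": 0, "yaw": 0},
  {"tx": 0, "ty": 0, "tz": 0, "yaw": 0},
  {"tx": 0, "ty": 0, "tz": 0, "yaw": 0},
  {"tx": 0, "ty": 0, "tz": 0, "yaw": 0},
  {"tx": 0, "ty": 0, "tz": 0, "yaw": 0},
  {"tx": 0, "ty": 0, "tz": 0, "yaw": 0},
  {"tx": 0, "ty": 0, "tz": 0, "yaw": 0},
], jaw=1, squeeze=25)

```text
time_s: 6.4
position: [0.587, -0.1336, 0.106]
tool_rot: [[-0.77, -0.638, 0.019], [-0.638, 0.77, -0.015], [-0.006, -0.024, -1.0]]
ft_force: [0.6, -0.6, 0.6]
grip_width: 0.0358
```

```bash
python3 -c "
from h import *
go(.5857,-.1325,.105,220)"
```

```text
t 6.4 head 219.7 tx,ty,tz cm [0.03 0.17 0.1 ] yaw rad -0.006 F [ 0.6 -0.6  0.6] M [ 0.06  0.01 -0.1 ] q [ -24.   34.   78.   -0.   67. -153.] pos [ 0.587  -0.1336  0.106 ] w 0.0358
```

Width 35.8 mm, so it's gripped squarely on the flats with little side force. I turn it down and feel for the torque.

Request:
carry_out([
  {"tx": 0, "ty": 0, "tz": 0.02, "yaw": 0.14},
  {"tx": 0, "ty": 0, "tz": 0.02, "yaw": 0.14},
  {"tx": 0, "ty": 0, "tz": 0.02, "yaw": 0.14},
  {"tx": 0, "ty": 0, "tz": 0.02, "yaw": 0.14},
])

```text
time_s: 6.8
position: [0.5871, -0.1339, 0.1053]
tool_rot: [[-0.993, -0.114, 0.02], [-0.115, 0.993, -0.016], [-0.018, -0.018, -1.0]]
ft_force: [0.5, -2.4, -0.1]
grip_width: 0.0359
```

```bash
python3 -c "
from h import *
go(.5857,-.1325,.105,220)"
```

```text
t 6.8 head 186.6 tx,ty,tz cm [0.12 0.16 0.03] yaw rad -0.583 F [ 0.5 -2.4 -0.1] M [-0.09  0.03  0.15] q [ -24.   34.   78.   -0.   67. -120.] pos [ 0.5871 -0.1339  0.1053] w 0.0359
```

Request:
carry_out([
  {"tx": 0, "ty": 0, "tz": 0.02, "yaw": 0.14},
  {"tx": 0, "ty": 0, "tz": 0.02, "yaw": 0.14},
  {"tx": 0, "ty": 0, "tz": 0.02, "yaw": 0.14},
  {"tx": 0, "ty": 0, "tz": 0.02, "yaw": 0.14},
  {"tx": 0, "ty": 0, "tz": 0.02, "yaw": 0.14},
  {"tx": 0, "ty": 0, "tz": 0.02, "yaw": 0.14},
  {"tx": 0, "ty": 0, "tz": 0.02, "yaw": 0.14},
  {"tx": 0, "ty": 0, "tz": 0.02, "yaw": 0.14},
  {"tx": 0, "ty": 0, "tz": 0.02, "yaw": 0.14},
])

```text
time_s: 7.7
position: [0.5867, -0.1346, 0.1036]
tool_rot: [[-0.367, 0.93, 0.018], [0.93, 0.367, -0.019], [-0.024, 0.01, -1.0]]
ft_force: [0.7, -2.4, 1.1]
grip_width: 0.0357
```

```bash
python3 -c "
from h import *
go(.5857,-.1325,.105,220)"
```

```text
t 7.7 head 111.5 tx,ty,tz cm [ 0.23 -0.01 -0.14] yaw rad -1.893 F [ 0.7 -2.4  1.1] M [-0.03  0.2   0.17] q [-24.  34.  78.  -1.  67. -45.] pos [ 0.5867 -0.1346  0.1036] w 0.0357
```

Request:
carry_out([
  {"tx": 0, "ty": 0, "tz": 0.01, "yaw": 0.08},
  {"tx": 0, "ty": 0, "tz": 0.01, "yaw": 0.08},
])

```text
time_s: 7.9
position: [0.5865, -0.1346, 0.1034]
tool_rot: [[-0.207, 0.978, 0.017], [0.978, 0.207, -0.019], [-0.022, 0.013, -1.0]]
ft_force: [1.3, -1.1, 0.0]
grip_width: 0.0354
```

```bash
python3 -c "
from h import *
go(.5857,-.1325,.105,220)"
```

```text
t 7.9 head 101.9 tx,ty,tz cm [ 0.22 -0.04 -0.16] yaw rad -2.061 F [ 1.3 -1.1  0. ] M [0.01 0.09 0.16] q [-24.  34.  78.  -1.  67. -36.] pos [ 0.5865 -0.1346  0.1034] w 0.0354
```

Request:
carry_out([
  {"tx": 0, "ty": 0, "tz": 0.01, "yaw": 0.08},
  {"tx": 0, "ty": 0, "tz": 0.01, "yaw": 0.08},
])

```text
time_s: 8.1
position: [0.5864, -0.1347, 0.1032]
tool_rot: [[-0.042, 0.999, 0.017], [0.999, 0.043, -0.02], [-0.02, 0.016, -1.0]]
ft_force: [-0.1, -1.2, -0.2]
grip_width: 0.0353
```

```bash
python3 -c "
from h import *
go(.5857,-.1325,.105,220)"
```

```text
t 8.1 head 92.4 tx,ty,tz cm [ 0.22 -0.06 -0.18] yaw rad -2.227 F [-0.1 -1.2 -0.2] M [-0.02  0.1   0.11] q [-24.  34.  78.  -1.  67. -26.] pos [ 0.5864 -0.1347  0.1032] w 0.0353
```

Request:
carry_out([
  {"tx": 0, "ty": 0, "tz": 0.01, "yaw": 0.08},
  {"tx": 0, "ty": 0, "tz": 0.01, "yaw": 0.08},
])

```text
time_s: 8.3
position: [0.5863, -0.1346, 0.103]
tool_rot: [[0.123, 0.992, 0.016], [0.992, -0.123, -0.02], [-0.018, 0.019, -1.0]]
ft_force: [0.4, -2.2, 0.6]
grip_width: 0.0357
```

```bash
python3 -c "
from h import *
go(.5857,-.1325,.105,220)"
```

```text
t 8.3 head 82.9 tx,ty,tz cm [ 0.2  -0.09 -0.21] yaw rad -2.392 F [ 0.4 -2.2  0.6] M [-0.02  0.1   0.13] q [-24.  34.  78.  -1.  67. -17.] pos [ 0.5863 -0.1346  0.103 ] w 0.0357
```

Request:
carry_out([
  {"tx": 0, "ty": 0, "tz": 0.01, "yaw": 0.08},
  {"tx": 0, "ty": 0, "tz": 0.01, "yaw": 0.08},
])

```text
time_s: 8.5
position: [0.5863, -0.1346, 0.1028]
tool_rot: [[0.285, 0.958, 0.016], [0.958, -0.285, -0.02], [-0.015, 0.021, -1.0]]
ft_force: [-0.1, -1.6, 0.9]
grip_width: 0.0352
```

```bash
python3 -c "
from h import *
go(.5857,-.1325,.105,220)"
```

```text
t 8.5 head 73.4 tx,ty,tz cm [ 0.18 -0.11 -0.23] yaw rad -2.558 F [-0.1 -1.6  0.9] M [0.03 0.06 0.14] q [-24.  34.  78.  -1.  67.  -7.] pos [ 0.5863 -0.1346  0.1028] w 0.0352
```

Request:
carry_out([
  {"tx": 0, "ty": 0, "tz": 0.01, "yaw": 0.08},
  {"tx": 0, "ty": 0, "tz": 0.01, "yaw": 0.08},
])

```text
time_s: 8.7
position: [0.5861, -0.1346, 0.1026]
tool_rot: [[0.439, 0.898, 0.015], [0.898, -0.439, -0.02], [-0.012, 0.023, -1.0]]
ft_force: [1.0, -0.6, 0.3]
grip_width: 0.0356
```

```bash
python3 -c "
from h import *
go(.5857,-.1325,.105,220)"
```

```text
t 8.7 head 64.0 tx,ty,tz cm [ 0.16 -0.12 -0.25] yaw rad -2.723 F [ 1.  -0.6  0.3] M [0.1  0.11 0.74] q [-24.  34.  78.  -1.  67.   2.] pos [ 0.5861 -0.1346  0.1026] w 0.0356
```

Request:
carry_out([
  {"tx": 0, "ty": 0, "tz": 0, "yaw": 0.03},
  {"tx": 0, "ty": 0, "tz": 0, "yaw": 0},
  {"tx": 0, "ty": 0, "tz": 0, "yaw": 0},
])

```text
time_s: 9.0
position: [0.5862, -0.1344, 0.1026]
tool_rot: [[0.463, 0.886, 0.015], [0.886, -0.463, -0.022], [-0.012, 0.023, -1.0]]
ft_force: [0.6, -2.4, 0.2]
grip_width: 0.0355
```

```bash
python3 -c "
from h import *
go(.5865,-.134,.105,65)"
```

```text
t 9.0 head 62.4 tx,ty,tz cm [ 0.05  0.01 -0.24] yaw rad -0.045 F [ 0.6 -2.4  0.2] M [-0.03  0.06  0.98] q [-24.  34.  78.  -1.  67.   4.] pos [ 0.5862 -0.1344  0.1026] w 0.0355
```

Request:
carry_out([
  {"tx": 0, "ty": 0, "tz": 0, "yaw": 0},
  {"tx": 0, "ty": 0, "tz": 0, "yaw": 0},
  {"tx": 0, "ty": 0, "tz": 0, "yaw": 0},
  {"tx": 0, "ty": 0, "tz": 0, "yaw": 0},
  {"tx": 0, "ty": 0, "tz": -1.5, "yaw": 0},
  {"tx": 0, "ty": 0, "tz": -3, "yaw": 0},
  {"tx": 0, "ty": 0, "tz": -3, "yaw": 0},
  {"tx": 0, "ty": 0, "tz": -2, "yaw": 0},
  {"tx": 0, "ty": 0, "tz": 0, "yaw": 0},
], jaw=-1)

```text
time_s: 9.9
position: [0.5838, -0.1318, 0.1996]
tool_rot: [[0.465, 0.885, 0.011], [0.885, -0.465, -0.018], [-0.011, 0.018, -1.0]]
ft_force: [0.5, 0.4, 0.1]
grip_width: 0.0857
```

```bash
python3 -c "
from h import *
go(.425,.3405,.19,-11.5)"
```

```text
t 9.9 head 62.3 tx,ty,tz cm [ 34.45 -36.02  -0.08] yaw rad 1.288 F [0.5 0.4 0.1] M [ 0.03 -0.01  0.02] q [-24.  28.  71.  -1.  80.   4.] pos [ 0.5838 -0.1318  0.1996] w 0.0857
```

Request:
carry_out([
  {"tx": 3.05, "ty": -3.2, "tz": 0, "yaw": 0},
  {"tx": 3.05, "ty": -3.2, "tz": 0, "yaw": 0},
  {"tx": 3.05, "ty": -3.2, "tz": 0, "yaw": 0},
  {"tx": 3.05, "ty": -3.2, "tz": 0, "yaw": 0},
  {"tx": 3.05, "ty": -3.2, "tz": 0, "yaw": 0},
  {"tx": 3.05, "ty": -3.2, "tz": 0, "yaw": 0},
  {"tx": 3.05, "ty": -3.2, "tz": 0, "yaw": 0},
  {"tx": 3.05, "ty": -3.2, "tz": 0, "yaw": 0},
  {"tx": 3.05, "ty": -3.2, "tz": 0, "yaw": 0},
  {"tx": 3.05, "ty": -3.2, "tz": 0, "yaw": 0},
  {"tx": 3.05, "ty": -3.2, "tz": 0, "yaw": 0},
  {"tx": 0, "ty": 0, "tz": 0, "yaw": 0},
])

```text
time_s: 11.1
position: [0.4184, 0.3441, 0.1764]
tool_rot: [[0.471, 0.882, -0.004], [0.882, -0.471, -0.02], [-0.019, 0.006, -1.0]]
ft_force: [-1.2, 0.1, -0.3]
grip_width: 0.0858
```

Request:
carry_out([
  {"tx": 0, "ty": 0, "tz": 0, "yaw": 0.14},
  {"tx": 0, "ty": 0, "tz": 0, "yaw": 0.14},
  {"tx": 0, "ty": 0, "tz": 0, "yaw": 0.14},
  {"tx": 0, "ty": 0, "tz": 0, "yaw": 0.14},
  {"tx": 0, "ty": 0, "tz": 0, "yaw": 0.14},
  {"tx": 0, "ty": 0, "tz": 0, "yaw": 0.14},
  {"tx": 0, "ty": 0, "tz": 0, "yaw": 0.14},
  {"tx": 0, "ty": 0, "tz": 0, "yaw": 0.14},
  {"tx": 0, "ty": 0, "tz": 0, "yaw": 0.14},
  {"tx": 0, "ty": 0, "tz": 0, "yaw": 0},
])

```text
time_s: 12.1
position: [0.4157, 0.3394, 0.165]
tool_rot: [[0.973, -0.229, -0.019], [-0.229, -0.973, -0.029], [-0.012, 0.032, -0.999]]
ft_force: [0.0, -0.5, -0.0]
grip_width: 0.0853
```

```bash
python3 - <<'E'
from h import *
go(.425,.3405,.07,-11.5)
# nut 1 view, arm now away
A=avg("top",6).astype(np.float32); S=avg("side",6).astype(np.float32); np.save("pics/top2.npy",A); np.save("pics/side2.npy",S)
rows=[]
for n,im,c in(("top",A,(418.2,161.94)),("side",S,(318.78,130.66))):
    C=onz(n,*c,.126)
    P=np.array([[proj(n,[C[0]+r*np.cos(t),C[1]+r*np.sin(t),.120]) for t in np.radians(np.arange(180)*2)] for r in np.linspace(.010,.026,40)],np.float32)
    q=cv2.remap(im.mean(2),P[...,0],P[...,1],cv2.INTER_CUBIC); rows.append(cv2.convertScaleAbs(cv2.resize(q,(720,150)),alpha=1.6,beta=-80))
z=np.vstack(rows)
c=lambda im,u,v:cv2.resize(im[v-37:v+38,u-45:u+45].clip(0,255).astype(np.uint8),(360,300),interpolation=cv2.INTER_CUBIC)
cv2.imwrite("pics/z5.png",np.vstack([cv2.cvtColor(z,cv2.COLOR_GRAY2BGR),np.hstack([c(A,250,215),c(S,335,290)])]))
E
```

```text
t 12.1 head 346.7 tx,ty,tz cm [ 0.99 -0.63  9.48] yaw rad -0.031 F [ 0.  -0.5 -0. ] M [0.02 0.01 0.  ] q [ 27.  25.  82.  -1.  74. 131.] pos [0.4157 0.3394 0.165 ] w 0.0853
```

View pics/z5.png

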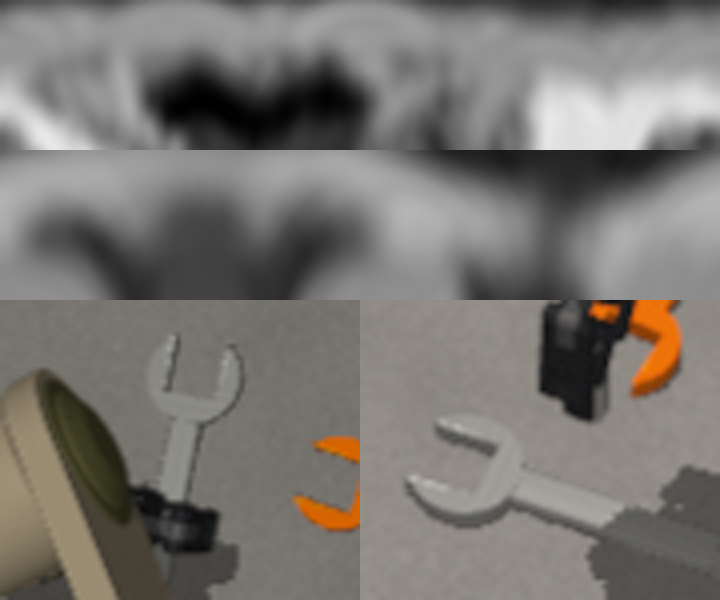

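The strips show the corners at about 65° and 127°, so the flats are near 36°, which agrees with the felt angle. The spanner's tips show at about (248,187) and (264,190) in the top image, and the gripper is over its handle.

```bash
python3 - <<'E'
from h import *
a=onz("top",248,186.5,.012)[:2]; b=onz("top",263.7,189.5,.012)[:2]; m=(a+b)/2
print(a,b,m)
ax=np.array([np.cos(np.radians(-11.5)),np.sin(np.radians(-11.5))])
print("grip by tips",m-.12*ax, "sep",a-b)
g=m-.12*ax
go(.425,.3405,.06,-11.5)
E
```

```text
[0.53360271 0.33945788] [0.5244585 0.293486 ] [0.52903061 0.31647194]
grip by tips [0.41143964 0.3403961 ] sep [0.00914421 0.04597188]
t 12.7 head 346.9 tx,ty,tz cm [ 1.   -0.58 10.58] yaw rad -0.028 F [-0.7 -0.   0.5] M [ 0.07 -0.02 -0.01] q [ 27.  25.  82.  -1.  74. 130.] pos [0.4158 0.3401 0.166 ] w 0.0853
```

Request:
carry_out([
  {"tx": 0.3, "ty": -0.3, "tz": 3, "yaw": -0.03},
  {"tx": 0, "ty": 0, "tz": 4, "yaw": 0},
  {"tx": 0, "ty": 0, "tz": 3, "yaw": 0},
  {"tx": 0, "ty": 0, "tz": 0, "yaw": 0},
])

```text
time_s: 13.1
position: [0.419, 0.3403, 0.0646]
tool_rot: [[0.981, -0.195, -0.013], [-0.195, -0.98, -0.025], [-0.008, 0.027, -1.0]]
ft_force: [-0.0, -0.6, 0.8]
grip_width: 0.0852
```

```bash
python3 -c "
from h import *
go(.419,.342,.0145,-11.5)"
```

```text
t 13.1 head 348.8 tx,ty,tz cm [ 0.01 -0.3   5.01] yaw rad 0.004 F [-0.  -0.6  0.8] M [-0.01  0.01  0.01] q [ 27.  33.  89.  -1.  60. 129.] pos [0.419  0.3403 0.0646] w 0.0852
```

Request:
carry_out([
  {"tx": 0, "ty": -0.2, "tz": 2.5, "yaw": 0},
  {"tx": 0, "ty": -0.1, "tz": 1.6, "yaw": 0},
  {"tx": 0, "ty": 0, "tz": 0.4, "yaw": 0},
  {"tx": 0, "ty": 0, "tz": 0, "yaw": 0},
])

```text
time_s: 13.5
position: [0.4215, 0.3437, 0.023]
tool_rot: [[0.981, -0.194, -0.007], [-0.194, -0.981, -0.023], [-0.003, 0.024, -1.0]]
ft_force: [-0.4, -0.8, -0.4]
grip_width: 0.0856
```

```bash
python3 -c "
from h import *
go(.419,.342,.0145,-11.5)"
```

```text
t 13.5 head 348.8 tx,ty,tz cm [-0.21  0.19  0.86] yaw rad 0.005 F [-0.4 -0.8 -0.4] M [-0.01 -0.01 -0.  ] q [ 27.  36.  91.  -1.  54. 129.] pos [0.4215 0.3437 0.023 ] w 0.0856
```

Request:
carry_out([
  {"tx": 0, "ty": 0.15, "tz": 0.6, "yaw": 0},
  {"tx": 0, "ty": 0, "tz": 0.2, "yaw": 0},
  {"tx": 0, "ty": 0, "tz": 0, "yaw": 0},
])

```text
time_s: 13.8
position: [0.4225, 0.3426, 0.0176]
tool_rot: [[0.981, -0.194, -0.003], [-0.194, -0.981, -0.02], [0.001, 0.021, -1.0]]
ft_force: [0.5, -0.4, -0.2]
grip_width: 0.0853
```

```bash
python3 -c "
from h import *
go(.419,.342,.0145,-11.5)"
```

```text
t 13.8 head 348.8 tx,ty,tz cm [-0.33  0.12  0.31] yaw rad 0.005 F [ 0.5 -0.4 -0.2] M [ 0.05 -0.03 -0.02] q [ 27.  37.  91.  -1.  53. 129.] pos [0.4225 0.3426 0.0176] w 0.0853
```

Request:
carry_out([
  {"tx": -0.2, "ty": 0.1, "tz": 0.25, "yaw": 0},
  {"tx": 0, "ty": 0, "tz": 0, "yaw": 0},
  {"tx": 0, "ty": 0, "tz": 0, "yaw": 0},
  {"tx": 0, "ty": 0, "tz": 0, "yaw": 0},
  {"tx": 0, "ty": 0, "tz": 0, "yaw": 0},
  {"tx": 0, "ty": 0, "tz": 0, "yaw": 0},
  {"tx": 0, "ty": 0, "tz": 0, "yaw": 0},
  {"tx": 0, "ty": 0, "tz": 0, "yaw": 0},
  {"tx": 0, "ty": 0, "tz": 0, "yaw": 0},
], jaw=1, squeeze=110)

```text
time_s: 14.7
position: [0.4204, 0.3419, 0.0163]
tool_rot: [[0.981, -0.194, -0.002], [-0.194, -0.981, -0.02], [0.002, 0.02, -1.0]]
ft_force: [0.2, -0.7, 1.0]
grip_width: 0.0182
```

```bash
python3 -c "
from h import *
go(.419,.342,.0145,-11.5)"
```

```text
t 14.7 head 348.8 tx,ty,tz cm [-0.14  0.02  0.18] yaw rad 0.005 F [ 0.2 -0.7  1. ] M [-0.03  0.05 -0.08] q [ 27.  37.  92.  -1.  52. 129.] pos [0.4204 0.3419 0.0163] w 0.0182
```

Width 18.2 mm instead of 22 suggests the pads are only on the handle's bevel, so I reopen, go about 4 mm lower and regrip.

Request:
carry_out([
  {"tx": 0, "ty": 0, "tz": 0, "yaw": 0},
  {"tx": 0, "ty": 0, "tz": 0, "yaw": 0},
  {"tx": 0, "ty": 0, "tz": 0.3, "yaw": 0},
  {"tx": 0, "ty": 0, "tz": 0.15, "yaw": 0},
], jaw=0.1)

```text
time_s: 15.1
position: [0.4205, 0.342, 0.0115]
tool_rot: [[0.981, -0.194, -0.001], [-0.194, -0.981, -0.02], [0.002, 0.02, -1.0]]
ft_force: [-0.3, 0.8, -0.4]
grip_width: 0.0383
```

```bash
python3 -c "
from h import *
go(.419,.342,.0145,-11.5)"
```

```text
t 15.1 head 348.8 tx,ty,tz cm [-0.15  0.03 -0.3 ] yaw rad 0.005 F [-0.3  0.8 -0.4] M [ 0.01 -0.03 -0.02] q [ 27.  37.  92.  -1.  52. 129.] pos [0.4205 0.342  0.0115] w 0.0383
```

Request:
carry_out([
  {"tx": 0, "ty": 0, "tz": 0, "yaw": 0},
  {"tx": 0, "ty": 0, "tz": 0, "yaw": 0},
  {"tx": 0, "ty": 0, "tz": 0, "yaw": 0},
  {"tx": 0, "ty": 0, "tz": 0, "yaw": 0},
  {"tx": 0, "ty": 0, "tz": 0, "yaw": 0},
], jaw=1, squeeze=110)

```text
time_s: 15.6
position: [0.4206, 0.3421, 0.0119]
tool_rot: [[0.981, -0.195, -0.001], [-0.194, -0.981, -0.019], [0.003, 0.019, -1.0]]
ft_force: [0.2, -0.1, 1.1]
grip_width: 0.019
```

```bash
python3 -c "
from h import *
go(.419,.342,.0145,-11.5)"
```

```text
t 15.6 head 348.8 tx,ty,tz cm [-0.15  0.05 -0.26] yaw rad 0.005 F [ 0.2 -0.1  1.1] M [0.03 0.04 0.01] q [ 27.  37.  92.  -1.  52. 129.] pos [0.4206 0.3421 0.0119] w 0.019
```

Request:
carry_out([
  {"tx": 0, "ty": 0, "tz": -1, "yaw": 0},
  {"tx": 0, "ty": 0, "tz": -3, "yaw": 0},
  {"tx": 0, "ty": 0, "tz": -4, "yaw": 0},
  {"tx": 0, "ty": 0, "tz": -4, "yaw": 0},
  {"tx": 0, "ty": 0, "tz": -2, "yaw": 0},
  {"tx": 0, "ty": 0, "tz": 0, "yaw": 0},
])

```text
time_s: 16.2
position: [0.4183, 0.3438, 0.156]
tool_rot: [[0.981, -0.194, -0.011], [-0.194, -0.981, -0.024], [-0.006, 0.025, -1.0]]
ft_force: [0.0, 0.2, -5.1]
grip_width: 0.0189
```

```bash
python3 - <<'E'
from h import *
go(.42,-.145,.15,7)
t=snap('top','t2');s=snap('side','s2')
c=lambda im,u,v:cv2.resize(im[v-37:v+38,u-50:u+50],(400,300),interpolation=cv2.INTER_CUBIC)
cv2.imwrite('pics/z6.png',np.hstack([c(t,250,205),c(s,325,260)]))
E
```

```text
t 16.2 head 348.8 tx,ty,tz cm [ 9.66 47.89  1.76] yaw rad -0.318 F [ 0.   0.2 -5.1] M [ 0.02  0.08 -0.01] q [ 27.  26.  83.  -1.  72. 129.] pos [0.4183 0.3438 0.156 ] w 0.0189
```

View pics/z6.png

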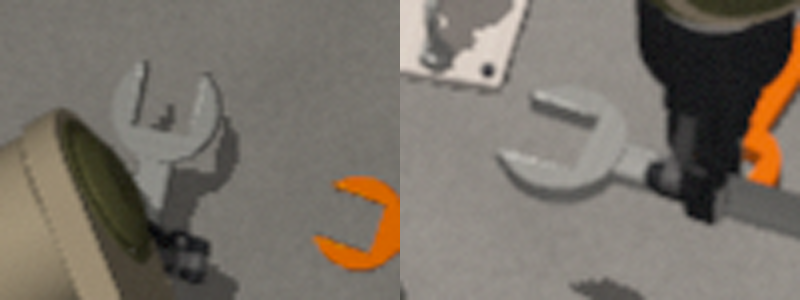

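```bash
python3 - <<'E'
from h import *
o=env.observe();p=o["position"];R=np.array(o["tool_rot"])
L=[]
for a,b in(((235,183.3),(300,261)),((252.3,186.5),(308.2,246))):
    (o1,d1),(o2,d2)=ray("top",*a),ray("side",*b)
    s=np.linalg.lstsq(np.c_[d1,-d2],o2-o1,rcond=None)[0]; X=(o1+d1*s[0]+o2+d2*s[1])/2; print(X,(o1+d1*s[0])-(o2+d2*s[1]),"tool cm",R.T@(X-p)*100); L.append(onz("top",*a,.157)); print("  top@.157",L[-1],R.T@(L[-1]-p)*100)
E
```

```text
[0.53101663 0.342336   0.15290495] [0.00095064 0.0001262  0.00011103] tool cm [11.1674255  -2.12337836 -0.16299814]
  top@.157 [0.531154   0.34139077 0.157     ] [11.19518037 -2.02167798 -0.57006606]
[0.52270357 0.29818243 0.15114798] [6.64315749e-04 8.68365711e-05 6.78340573e-05] tool cm [11.21213859  2.36252369  0.14032593]
  top@.157 [0.52259816 0.29702845 0.157     ] [11.21837939  2.49441533 -0.44144266]
```

Request:
carry_out([
  {"tx": 0.5, "ty": 2.2, "tz": 0, "yaw": 0},
  {"tx": 0.95, "ty": 4.3, "tz": 0, "yaw": 0},
  {"tx": 0.95, "ty": 4.3, "tz": 0, "yaw": 0},
  {"tx": 0.95, "ty": 4.3, "tz": 0, "yaw": 0},
  {"tx": 0.95, "ty": 4.3, "tz": 0, "yaw": 0},
  {"tx": 0.95, "ty": 4.3, "tz": 0, "yaw": 0},
  {"tx": 0.95, "ty": 4.3, "tz": 0, "yaw": 0},
  {"tx": 0.95, "ty": 4.3, "tz": 0, "yaw": 0},
  {"tx": 0.95, "ty": 4.3, "tz": 0, "yaw": 0},
  {"tx": 0.95, "ty": 4.3, "tz": 0, "yaw": 0},
  {"tx": 0.95, "ty": 4.3, "tz": 0, "yaw": 0},
  {"tx": 0, "ty": 0, "tz": 0, "yaw": 0},
])

```text
time_s: 17.5
position: [0.4181, -0.1363, 0.1455]
tool_rot: [[0.981, -0.189, -0.054], [-0.19, -0.981, -0.023], [-0.049, 0.033, -0.998]]
ft_force: [-0.3, 0.1, -4.7]
grip_width: 0.019
```

```bash
python3 -c "
from h import *
go(.43,-.148,.14,6)
print(np.round(env.observe()['tool_rot'],3))"
```

```text
t 17.5 head 349.0 tx,ty,tz cm [1.42 0.91 0.51] yaw rad -0.296 F [-0.3  0.1 -4.7] M [0.17 0.01 0.04] q [-32.  18.  98.  -3.  65.  70.] pos [ 0.4181 -0.1363  0.1455] w 0.019
[[ 0.981 -0.189 -0.054]
 [-0.19  -0.981 -0.023]
 [-0.049  0.033 -0.998]]
```

Request:
carry_out([
  {"tx": 0, "ty": 0, "tz": 0, "yaw": -0.1},
  {"tx": 0, "ty": 0, "tz": 0, "yaw": -0.1},
  {"tx": 0, "ty": 0, "tz": 0, "yaw": -0.1},
  {"tx": 0, "ty": 0, "tz": 0, "yaw": 0},
])

```text
time_s: 17.9
position: [0.4142, -0.1355, 0.139]
tool_rot: [[0.991, 0.116, -0.067], [0.115, -0.993, -0.015], [-0.068, 0.007, -0.998]]
ft_force: [-0.3, 0.8, -4.9]
grip_width: 0.0193
```

```bash
python3 -c "
from h import *
go(.43,-.149,.115,6)
print(np.round(env.observe()['tool_rot'],3))"
```

```text
t 17.9 head 6.6 tx,ty,tz cm [1.57 1.51 2.31] yaw rad 0.011 F [-0.3  0.8 -4.9] M [-0.02  0.06 -0.06] q [-32.  19.  99.  -3.  65.  53.] pos [ 0.4142 -0.1355  0.139 ] w 0.0193
[[ 0.991  0.116 -0.067]
 [ 0.115 -0.993 -0.015]
 [-0.068  0.007 -0.998]]
```

The tool tilts a little more on every loaded row: the nose is now down 0.07 rad. I lay the spanner down here in free space and regrip it, so it sits level despite that tilt.

Request:
carry_out([
  {"tx": -0.6, "ty": 0, "tz": 3, "yaw": 0},
  {"tx": -0.6, "ty": 0, "tz": 4, "yaw": 0},
  {"tx": 0, "ty": 0, "tz": 3, "yaw": 0},
])

```text
time_s: 18.2
position: [0.3963, -0.1379, 0.0382]
tool_rot: [[0.992, 0.109, -0.063], [0.108, -0.994, -0.017], [-0.064, 0.01, -0.998]]
ft_force: [0.7, 0.7, -4.3]
grip_width: 0.0185
```

```bash
python3 -c "
from h import *
go(.395,-.135,.0125,6)
print(np.round(env.observe()['tool_rot'],3))"
```

```text
t 18.2 head 6.2 tx,ty,tz cm [ 0.07 -0.33  2.57] yaw rad 0.004 F [ 0.7  0.7 -4.3] M [-0.02 -0.06 -0.04] q [-34.  27. 109.  -4.  47.  53.] pos [ 0.3963 -0.1379  0.0382] w 0.0185
[[ 0.992  0.109 -0.063]
 [ 0.108 -0.994 -0.017]
 [-0.064  0.01  -0.998]]
```

Request:
carry_out([
  {"tx": 0, "ty": 0, "tz": 1.5, "yaw": 0},
  {"tx": 0, "ty": 0, "tz": 0, "yaw": 0},
])

```text
time_s: 18.4
position: [0.3931, -0.1365, 0.0189]
tool_rot: [[0.992, 0.104, -0.069], [0.103, -0.995, -0.013], [-0.07, 0.005, -0.998]]
ft_force: [0.2, 0.3, -0.7]
grip_width: 0.019
```

```bash
python3 -c "
from h import *
go(.395,-.135,.0125,6)"
```

```text
t 18.4 head 5.9 tx,ty,tz cm [ 0.24 -0.13  0.63] yaw rad -0.001 F [ 0.2  0.3 -0.7] M [-0.14 -0.35 -0.  ] q [-34.  29. 110.  -4.  44.  53.] pos [ 0.3931 -0.1365  0.0189] w 0.019
```

Request:
carry_out([
  {"tx": 0, "ty": 0, "tz": 0, "yaw": 0},
  {"tx": 0, "ty": 0, "tz": 0, "yaw": 0},
  {"tx": 0, "ty": 0, "tz": 0.5, "yaw": 0},
  {"tx": 0, "ty": 0, "tz": 0, "yaw": 0},
], jaw=0.1)

```text
time_s: 18.8
position: [0.3941, -0.1368, 0.0158]
tool_rot: [[0.993, 0.101, -0.066], [0.1, -0.995, -0.015], [-0.067, 0.008, -0.998]]
ft_force: [0.5, 0.2, -0.6]
grip_width: 0.0385
```

```bash
python3 -c "
from h import *
go(.395,-.135,.0125,6)
print(np.round(env.observe()['tool_rot'],3))"
```

```text
t 18.8 head 5.8 tx,ty,tz cm [ 0.13 -0.18  0.32] yaw rad -0.004 F [ 0.5  0.2 -0.6] M [0.01 0.   0.02] q [-34.  30. 110.  -4.  43.  54.] pos [ 0.3941 -0.1368  0.0158] w 0.0385
[[ 0.993  0.101 -0.066]
 [ 0.1   -0.995 -0.015]
 [-0.067  0.008 -0.998]]
```

Request:
carry_out([
  {"tx": 0, "ty": 0, "tz": 0.4, "yaw": 0},
])

```text
time_s: 18.9
position: [0.3943, -0.1371, 0.0123]
tool_rot: [[0.993, 0.101, -0.064], [0.1, -0.995, -0.016], [-0.066, 0.01, -0.998]]
ft_force: [-0.5, -0.6, 0.1]
grip_width: 0.0382
```

Request:
carry_out([
  {"tx": 0, "ty": 0, "tz": 0, "yaw": 0},
  {"tx": 0, "ty": 0, "tz": 0, "yaw": 0},
  {"tx": 0, "ty": 0, "tz": 0, "yaw": 0},
  {"tx": 0, "ty": 0, "tz": 0, "yaw": 0},
], jaw=1, squeeze=115)

```text
time_s: 19.3
position: [0.3941, -0.1369, 0.0128]
tool_rot: [[0.993, 0.101, -0.064], [0.1, -0.995, -0.016], [-0.066, 0.009, -0.998]]
ft_force: [1.0, 0.9, -2.2]
grip_width: 0.0181
```

```bash
python3 -c "
from h import *
go(.43,-.149,.110,6)
print(np.round(env.observe()['tool_rot'],3))"
```

```text
t 19.3 head 5.8 tx,ty,tz cm [ 2.8   1.66 -9.91] yaw rad -0.004 F [ 1.   0.9 -2.2] M [ 0.01 -0.11  0.01] q [-34.  30. 110.  -4.  42.  54.] pos [ 0.3941 -0.1369  0.0128] w 0.0181
[[ 0.993  0.101 -0.064]
 [ 0.1   -0.995 -0.016]
 [-0.066  0.009 -0.998]]
```

Request:
carry_out([
  {"tx": 0, "ty": 0.5, "tz": -2.5, "yaw": 0},
  {"tx": 0.5, "ty": 0.5, "tz": -4.5, "yaw": 0},
  {"tx": 1, "ty": 0.3, "tz": -3.5, "yaw": 0},
])

```text
time_s: 19.6
position: [0.4139, -0.145, 0.1151]
tool_rot: [[0.992, 0.1, -0.078], [0.1, -0.995, -0.007], [-0.078, -0.001, -0.997]]
ft_force: [-0.1, -1.5, -5.8]
grip_width: 0.0185
```

```bash
python3 -c "
from h import *
go(.435,-.148,.112,6)
print(np.round(env.observe()['tool_rot'],3))"
```

```text
t 19.6 head 5.8 tx,ty,tz cm [2.08 0.51 0.15] yaw rad -0.004 F [-0.1 -1.5 -5.8] M [-0.09 -0.09  0.02] q [-33.  21. 100.  -3.  62.  53.] pos [ 0.4139 -0.145   0.1151] w 0.0185
[[ 0.992  0.1   -0.078]
 [ 0.1   -0.995 -0.007]
 [-0.078 -0.001 -0.997]]
```

Request:
carry_out([
  {"tx": 2.0, "ty": 0.45, "tz": 0.1, "yaw": 0},
  {"tx": 0, "ty": 0, "tz": -0.1, "yaw": 0},
])

```text
time_s: 19.8
position: [0.4368, -0.1485, 0.1172]
tool_rot: [[0.992, 0.1, -0.071], [0.1, -0.995, -0.011], [-0.072, 0.004, -0.997]]
ft_force: [-0.1, -1.0, -6.2]
grip_width: 0.0184
```

```bash
python3 - <<'E'
from h import *
go(.435,-.148,.112,6)
print(np.round(env.observe()['tool_rot'],3))
t=snap('top','t3');s=snap('side','s3')
c=lambda im,u,v:cv2.resize(im[v-30:v+30,u-40:u+40],(400,300),interpolation=cv2.INTER_CUBIC)
cv2.imwrite('pics/z7.png',np.hstack([c(t,418,175),c(s,325,140)]))
E
```

```text
t 19.8 head 5.7 tx,ty,tz cm [-0.14 -0.07  0.53] yaw rad -0.005 F [-0.1 -1.  -6.2] M [ 0.01  0.05 -0.02] q [-32.  23.  97.  -3.  64.  54.] pos [ 0.4368 -0.1485  0.1172] w 0.0184
[[ 0.992  0.1   -0.071]
 [ 0.1   -0.995 -0.011]
 [-0.072  0.004 -0.997]]
```

View pics/z7.png

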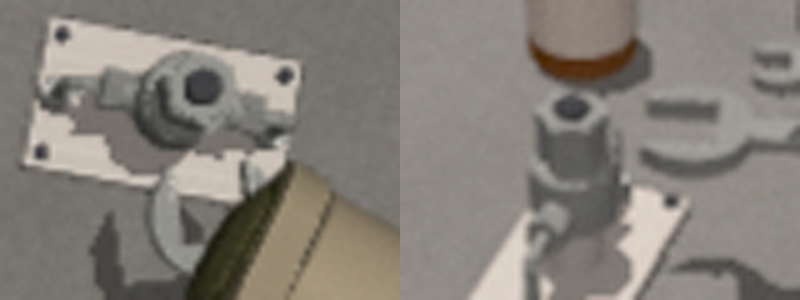

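```bash
python3 - <<'E'
from h import *
o=env.observe();p=o["position"];h=np.radians(5.7);ax=np.array([np.cos(h),np.sin(h)]);pe=np.array([-ax[1],ax[0]])
for n,u,v in(("top",412.4,176),("top",427,176),("side",334,129.8),("side",333,140.5)):
    X=onz(n,u,v,.117)[:2]; print(n,X.round(4),"along %.4f lat %.4f"%((X-p[:2])@ax,(X-p[:2])@pe))
for n,u,v in(("top",378+204/5,145+86/5),("side",285+172/5,110+106/5)):
    X=onz(n,u,v,.126)[:2]; print("stub",n,X.round(4),"along %.4f lat %.4f"%((X-p[:2])@ax,(X-p[:2])@pe))
X=np.array([.5865,-.134]);print("felt along %.4f lat %.4f"%((X-p[:2])@ax,(X-p[:2])@pe))
E
```

```text
top [ 0.5501 -0.1193] along 0.1174 lat 0.0170
top [ 0.5497 -0.1577] along 0.1132 lat -0.0212
side [ 0.546  -0.1526] along 0.1101 lat -0.0157
side [ 0.5404 -0.1054] along 0.1091 lat 0.0318
stub top [ 0.5854 -0.1349] along 0.1510 lat -0.0021
stub side [ 0.5831 -0.1281] along 0.1494 lat 0.0050
felt along 0.1522 lat -0.0013
```

Request:
carry_out([
  {"tx": 1.5, "ty": 0, "tz": 0.05, "yaw": 0},
  {"tx": 1.2, "ty": 0, "tz": 0, "yaw": 0},
])

```text
time_s: 20.1
position: [0.4594, -0.1443, 0.1128]
tool_rot: [[0.992, 0.099, -0.079], [0.099, -0.995, -0.007], [-0.079, -0.001, -0.997]]
ft_force: [0.1, -0.4, -5.1]
grip_width: 0.0184
```

```bash
cat >> h.py <<'E'
def st():
    o=env.observe();p=o["position"];R=np.array(o["tool_rot"]);h=np.arctan2(R[1,0],R[0,0]);ax=np.array([np.cos(h),np.sin(h)]);pe=np.array([-ax[1],ax[0]])
    d=np.array([.5865,-.134])-p[:2]; F=np.array(o["ft_force"]); 
    print("t %.1f head %.1f nut along %.4f lat %.4f z %.4f tiltx %.3f tilty %.3f"%(o["time_s"],np.degrees(h),d@ax,d@pe,p[2],R[2,0],R[2,1]),"Fax %.1f Flat %.1f Fz %.1f"%(F[:2]@ax,F[:2]@pe,F[2]),"M",np.round(o["wrist_torque"],2),"w %.4f"%o["grip_width"],"q1,6",np.round(o["q"][[0,5]]))
E
python3 -c "
from h import *
st()"
```

```text
t 20.1 head 5.7 nut along 0.1275 lat -0.0023 z 0.1128 tiltx -0.079 tilty -0.001 Fax 0.1 Flat -0.4 Fz -5.1 M [0.   0.03 0.  ] w 0.0184 q1,6 [-30.  55.]
```

Request:
carry_out([
  {"tx": 1.5, "ty": 0.1, "tz": -0.2, "yaw": 0},
])

```text
time_s: 20.2
position: [0.4738, -0.1434, 0.1127]
tool_rot: [[0.992, 0.099, -0.082], [0.098, -0.995, -0.006], [-0.082, -0.002, -0.997]]
ft_force: [-4.4, -4.4, -4.7]
grip_width: 0.0189
```

```bash
python3 -c "
from h import *
st()"
```

```text
t 20.2 head 5.7 nut along 0.1131 lat -0.0018 z 0.1127 tiltx -0.082 tilty -0.002 Fax -4.9 Flat -3.9 Fz -4.7 M [-0.79  0.77 -0.48] w 0.0189 q1,6 [-29.  56.]
```

Request:
carry_out([
  {"tx": 0.8, "ty": 0.05, "tz": -0.15, "yaw": 0},
])

```text
time_s: 20.3
position: [0.4821, -0.1434, 0.1129]
tool_rot: [[0.992, 0.098, -0.084], [0.098, -0.995, -0.006], [-0.084, -0.002, -0.996]]
ft_force: [-0.6, -3.5, -4.8]
grip_width: 0.0185
```

```bash
python3 -c "
from h import *
st()"
```

```text
t 20.3 head 5.6 nut along 0.1048 lat -0.0009 z 0.1129 tiltx -0.084 tilty -0.002 Fax -1.0 Flat -3.5 Fz -4.8 M [-0.64  0.32 -0.33] w 0.0185 q1,6 [-29.  57.]
```

Request:
carry_out([
  {"tx": 0.6, "ty": 0.12, "tz": -0.15, "yaw": 0},
])

```text
time_s: 20.4
position: [0.4883, -0.1439, 0.1133]
tool_rot: [[0.992, 0.098, -0.085], [0.098, -0.995, -0.006], [-0.085, -0.003, -0.996]]
ft_force: [-0.0, 0.1, -5.3]
grip_width: 0.0186
```

```bash
python3 -c "
from h import *
st()"
```

```text
t 20.4 head 5.7 nut along 0.0987 lat 0.0002 z 0.1133 tiltx -0.085 tilty -0.003 Fax -0.0 Flat 0.1 Fz -5.3 M [0.03 0.   0.04] w 0.0186 q1,6 [-28.  57.]
```

Request:
carry_out([
  {"tx": 0.25, "ty": 0, "tz": -0.1, "yaw": 0},
])

```text
time_s: 20.5
position: [0.4911, -0.1435, 0.1138]
tool_rot: [[0.991, 0.099, -0.086], [0.098, -0.995, -0.005], [-0.086, -0.004, -0.996]]
ft_force: [-0.4, -0.2, -5.5]
grip_width: 0.0185
```

```bash
python3 -c "
from h import *
st()"
```

```text
t 20.5 head 5.7 nut along 0.0958 lat -0.0000 z 0.1138 tiltx -0.086 tilty -0.004 Fax -0.4 Flat -0.1 Fz -5.5 M [-0.08  0.02  0.02] w 0.0185 q1,6 [-28.  57.]
```

Request:
carry_out([
  {"tx": 0.2, "ty": 0, "tz": -0.05, "yaw": 0},
])

```text
time_s: 20.6
position: [0.493, -0.1432, 0.114]
tool_rot: [[0.991, 0.099, -0.086], [0.099, -0.995, -0.005], [-0.086, -0.004, -0.996]]
ft_force: [-0.5, -1.2, -4.6]
grip_width: 0.0187
```

```bash
python3 -c "
from h import *
st()"
```

```text
t 20.6 head 5.7 nut along 0.0940 lat -0.0001 z 0.1140 tiltx -0.086 tilty -0.004 Fax -0.6 Flat -1.1 Fz -4.6 M [-0.24  0.11 -0.05] w 0.0187 q1,6 [-28.  57.]
```

Request:
carry_out([
  {"tx": 0.05, "ty": -0.94, "tz": -0.03, "yaw": 0.1},
])

```text
time_s: 20.7
position: [0.4928, -0.1341, 0.1142]
tool_rot: [[0.996, -0.003, -0.086], [-0.003, -1.0, -0.005], [-0.086, 0.005, -0.996]]
ft_force: [1.7, -2.0, -5.7]
grip_width: 0.0184
```

```bash
python3 -c "
from h import *
st()"
```

```text
t 20.7 head -0.2 nut along 0.0937 lat 0.0004 z 0.1142 tiltx -0.086 tilty 0.005 Fax 1.7 Flat -2.0 Fz -5.7 M [-0.3  -0.4   0.17] w 0.0184 q1,6 [-27.  64.]
```

Request:
carry_out([
  {"tx": 0.05, "ty": -0.94, "tz": -0.03, "yaw": 0.1},
])

```text
time_s: 20.8
position: [0.4934, -0.1249, 0.1145]
tool_rot: [[0.991, -0.105, -0.085], [-0.106, -0.994, -0.006], [-0.084, 0.015, -0.996]]
ft_force: [2.3, -4.3, -7.6]
grip_width: 0.0184
```

```bash
python3 -c "
from h import *
st()"
```

```text
t 20.8 head -6.1 nut along 0.0935 lat 0.0009 z 0.1145 tiltx -0.084 tilty 0.015 Fax 2.8 Flat -4.0 Fz -7.6 M [-0.68 -0.34  0.57] w 0.0184 q1,6 [-26.  71.]
```

```bash
sed -i 's/^    print("t %.1f head %.1f nut along/    print("Tnut %.2f"%(o["wrist_torque"][2]-(d@ax)*(F[:2]@pe)+(d@pe)*(F[:2]@ax)),end=" ")\n&/' h.py; python3 -c "
from h import *
st()"
```

```text
Tnut 0.95 t 20.8 head -6.1 nut along 0.0935 lat 0.0009 z 0.1145 tiltx -0.084 tilty 0.015 Fax 2.8 Flat -4.0 Fz -7.6 M [-0.68 -0.34  0.57] w 0.0184 q1,6 [-26.  71.]
```

Request:
carry_out([
  {"tx": 0.05, "ty": -0.94, "tz": 0, "yaw": 0.1},
])

```text
time_s: 20.9
position: [0.495, -0.1162, 0.1144]
tool_rot: [[0.975, -0.206, -0.085], [-0.208, -0.978, -0.008], [-0.081, 0.025, -0.996]]
ft_force: [1.2, -5.6, -6.7]
grip_width: 0.0188
```

```bash
python3 -c "
from h import *
st()"
```

```text
Tnut 1.51 t 20.9 head -12.0 nut along 0.0932 lat 0.0016 z 0.1144 tiltx -0.081 tilty 0.025 Fax 2.4 Flat -5.2 Fz -6.7 M [-0.77 -0.24  1.03] w 0.0188 q1,6 [-25.  78.]
```

Request:
carry_out([
  {"tx": 0.05, "ty": -0.94, "tz": 0, "yaw": 0.1},
])

```text
time_s: 21.0
position: [0.4973, -0.1073, 0.1141]
tool_rot: [[0.949, -0.305, -0.085], [-0.306, -0.952, -0.009], [-0.078, 0.035, -0.996]]
ft_force: [1.3, -4.7, -7.6]
grip_width: 0.0186
```

```bash
python3 -c "
from h import *
st()"
```

```text
Tnut 1.53 t 21.0 head -17.9 nut along 0.0931 lat 0.0020 z 0.1141 tiltx -0.078 tilty 0.035 Fax 2.7 Flat -4.0 Fz -7.6 M [-0.37 -0.1   1.15] w 0.0186 q1,6 [-24.  85.]
```

Request:
carry_out([
  {"tx": 0.05, "ty": -0.97, "tz": 0, "yaw": 0.1},
  {"tx": 0.05, "ty": -0.97, "tz": 0, "yaw": 0.1},
])

```text
time_s: 21.2
position: [0.5045, -0.0896, 0.1131]
tool_rot: [[0.867, -0.49, -0.086], [-0.493, -0.87, -0.012], [-0.069, 0.052, -0.996]]
ft_force: [1.6, -5.1, -7.2]
grip_width: 0.019
```

```bash
python3 -c "
from h import *
st()"
```

```text
Tnut 1.45 t 21.2 head -29.6 nut along 0.0932 lat 0.0019 z 0.1131 tiltx -0.069 tilty 0.052 Fax 3.9 Flat -3.7 Fz -7.2 M [-0.4  -0.17  1.1 ] w 0.0190 q1,6 [-22.  98.]
```

Request:
carry_out([
  {"tx": 0.05, "ty": -0.97, "tz": 0, "yaw": 0.1},
  {"tx": 0.05, "ty": -0.97, "tz": 0, "yaw": 0.1},
])

```text
time_s: 21.4
position: [0.5151, -0.0738, 0.1116]
tool_rot: [[0.75, -0.656, -0.088], [-0.659, -0.752, -0.014], [-0.057, 0.068, -0.996]]
ft_force: [-0.3, -5.7, -7.4]
grip_width: 0.0185
```

```bash
python3 -c "
from h import *
st()"
```

```text
Tnut 1.48 t 21.4 head -41.3 nut along 0.0934 lat 0.0019 z 0.1116 tiltx -0.057 tilty 0.068 Fax 3.5 Flat -4.5 Fz -7.4 M [-0.27 -0.18  1.06] w 0.0185 q1,6 [-20. 112.]
```

Request:
carry_out([
  {"tx": 0.05, "ty": -0.97, "tz": -0.03, "yaw": 0.1},
  {"tx": 0.05, "ty": -0.97, "tz": -0.03, "yaw": 0.1},
  {"tx": 0, "ty": -0.15, "tz": 0, "yaw": 0.015},
])

```text
time_s: 21.7
position: [0.5299, -0.0596, 0.1099]
tool_rot: [[0.59, -0.802, -0.09], [-0.806, -0.591, -0.017], [-0.04, 0.083, -0.996]]
ft_force: [-1.8, -5.9, -7.6]
grip_width: 0.0187
```

```bash
python3 - <<'E'
from h import *
st()
print(env.observe()['q'].round(0))
s=snap('side','s4');t=snap('top','t4')
c=lambda im,u,v:cv2.resize(im[v-30:v+30,u-40:u+40],(400,300),interpolation=cv2.INTER_CUBIC)
cv2.imwrite('pics/z8.png',np.hstack([c(t,418,170),c(s,318,140)]))
E
```

```text
Tnut 1.60 t 21.7 head -53.8 nut along 0.0935 lat 0.0017 z 0.1099 tiltx -0.040 tilty 0.083 Fax 3.8 Flat -4.9 Fz -7.6 M [-0.3  -0.27  1.13] w 0.0187 q1,6 [-18. 127.]
[-18.  30.  85.  -3.  70. 127.]
```

View pics/z8.png

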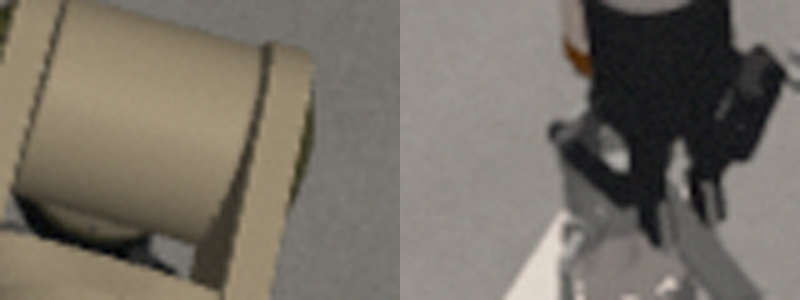

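Request:
carry_out([
  {"tx": 0.05, "ty": 0.85, "tz": 0, "yaw": -0.1},
  {"tx": 0.05, "ty": 0.85, "tz": 0, "yaw": -0.1},
])

```text
time_s: 22.0
position: [0.5167, -0.0717, 0.111]
tool_rot: [[0.746, -0.659, -0.09], [-0.663, -0.748, -0.016], [-0.057, 0.072, -0.996]]
ft_force: [-2.0, -3.0, -5.0]
grip_width: 0.0187
```

```bash
python3 -c "
from h import *
st()"
```

```text
Tnut 0.16 t 22.0 head -41.6 nut along 0.0936 lat -0.0002 z 0.1110 tiltx -0.057 tilty 0.072 Fax 0.5 Flat -3.6 Fz -5.0 M [-0.32  0.53 -0.17] w 0.0187 q1,6 [-20. 113.]
```

Request:
carry_out([
  {"tx": 0, "ty": 0.6, "tz": 0, "yaw": -0.06},
])

```text
time_s: 22.1
position: [0.5119, -0.0763, 0.1114]
tool_rot: [[0.788, -0.61, -0.091], [-0.613, -0.79, -0.016], [-0.062, 0.068, -0.996]]
ft_force: [0.2, 0.9, -5.2]
grip_width: 0.0189
```

```bash
python3 -c "
from h import *
st()"
```

```text
Tnut -0.03 t 22.1 head -37.9 nut along 0.0943 lat 0.0003 z 0.1114 tiltx -0.062 tilty 0.068 Fax -0.4 Flat 0.8 Fz -5.2 M [ 0.06 -0.08  0.05] w 0.0189 q1,6 [-20. 109.]
```

Request:
carry_out([
  {"tx": -0.7, "ty": 0, "tz": 0, "yaw": 0},
])

```text
time_s: 22.2
position: [0.5062, -0.0725, 0.1119]
tool_rot: [[0.788, -0.609, -0.09], [-0.613, -0.79, -0.015], [-0.062, 0.067, -0.996]]
ft_force: [-0.3, -0.7, -4.9]
grip_width: 0.0183
```

```bash
python3 -c "
from h import *
st()"
```

```text
Tnut 0.09 t 22.2 head -37.9 nut along 0.1012 lat 0.0007 z 0.1119 tiltx -0.062 tilty 0.067 Fax 0.1 Flat -0.7 Fz -4.9 M [ 0.08 -0.1   0.01] w 0.0183 q1,6 [-20. 109.]
```

Free at heading -37.9°, so the nut has turned about 43°. Now I pull the spanner off along its own axis.

Request:
carry_out([
  {"tx": -1, "ty": 0.02, "tz": 0.05, "yaw": 0},
  {"tx": -1.5, "ty": 0, "tz": 0.05, "yaw": 0},
  {"tx": -1.5, "ty": 0, "tz": 0.05, "yaw": 0},
  {"tx": -2, "ty": 0, "tz": 0, "yaw": 0},
])

```text
time_s: 22.6
position: [0.4556, -0.0329, 0.1144]
tool_rot: [[0.785, -0.613, -0.09], [-0.617, -0.787, -0.013], [-0.063, 0.066, -0.996]]
ft_force: [0.0, -0.2, -4.0]
grip_width: 0.0185
```

```bash
python3 - <<'E'
from h import *
st()
go(.395,-.12,.1,5)
A=avg("top",4)
cv2.imwrite('pics/z9.png',cv2.resize(A[100:300,280:520].clip(0,255).astype(np.uint8),(720,600),interpolation=cv2.INTER_CUBIC))
E
```

```text
Tnut 0.03 t 22.6 head -38.2 nut along 0.1654 lat 0.0014 z 0.1144 tiltx -0.063 tilty 0.066 Fax 0.1 Flat -0.1 Fz -4.0 M [ 0.07 -0.06  0.  ] w 0.0185 q1,6 [-18. 111.]
t 22.6 head 321.8 tx,ty,tz cm [ 0.71 10.48  2.09] yaw rad -0.753 F [ 0.  -0.2 -4. ] M [ 0.07 -0.06  0.  ] q [-18.  23.  97.  -3.  65. 111.] pos [ 0.4556 -0.0329  0.1144] w 0.0185
```

View pics/z9.png

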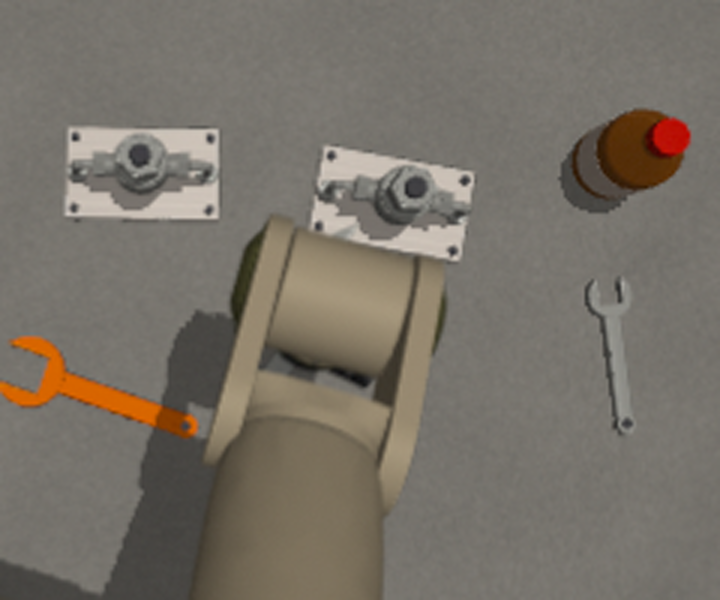

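Request:
carry_out([
  {"tx": 0.1, "ty": 2.8, "tz": 1.5, "yaw": 0},
  {"tx": 0.1, "ty": 2.8, "tz": 2, "yaw": 0},
  {"tx": 0.2, "ty": 2.7, "tz": 2.5, "yaw": 0},
  {"tx": 0, "ty": 0, "tz": 0, "yaw": 0},
])

```text
time_s: 23.2
position: [0.4046, -0.1044, 0.0595]
tool_rot: [[0.786, -0.612, -0.082], [-0.615, -0.788, -0.016], [-0.055, 0.064, -0.996]]
ft_force: [0.3, 0.6, -5.1]
grip_width: 0.0181
```

```bash
python3 -c "
from h import *
go(.405,-.10,.017,-38)
print(np.round(env.observe()['tool_rot'],3))"
```

```text
t 23.2 head 322.0 tx,ty,tz cm [-0.01 -0.64  4.22] yaw rad -0.001 F [ 0.3  0.6 -5.1] M [0.17 0.02 0.03] q [-29.  25. 107.  -4.  52. 102.] pos [ 0.4046 -0.1044  0.0595] w 0.0181
[[ 0.786 -0.612 -0.082]
 [-0.615 -0.788 -0.016]
 [-0.055  0.064 -0.996]]
```

Request:
carry_out([
  {"tx": 0, "ty": 0, "tz": 2.2, "yaw": 0},
  {"tx": 0, "ty": 0, "tz": 1.2, "yaw": 0},
  {"tx": 0, "ty": 0, "tz": 0.2, "yaw": 0},
])

```text
time_s: 23.5
position: [0.4041, -0.1068, 0.0234]
tool_rot: [[0.784, -0.616, -0.078], [-0.619, -0.785, -0.018], [-0.05, 0.062, -0.997]]
ft_force: [-0.3, -0.7, -5.6]
grip_width: 0.0184
```

```bash
python3 -c "
from h import *
go(.405,-.10,.0145,-38)"
```

```text
t 23.5 head 321.7 tx,ty,tz cm [-0.3  -0.64  0.87] yaw rad -0.005 F [-0.3 -0.7 -5.6] M [ 0.11 -0.03  0.01] q [-29.  29. 109.  -4.  45. 102.] pos [ 0.4041 -0.1068  0.0234] w 0.0184
```

Request:
carry_out([
  {"tx": 0, "ty": 0, "tz": 0.5, "yaw": 0},
  {"tx": 0, "ty": 0, "tz": 0.2, "yaw": 0},
])

```text
time_s: 23.7
position: [0.4048, -0.1071, 0.0168]
tool_rot: [[0.784, -0.616, -0.076], [-0.619, -0.785, -0.019], [-0.048, 0.062, -0.997]]
ft_force: [-0.3, 0.0, -5.5]
grip_width: 0.0184
```

```bash
python3 -c "
from h import *
go(.405,-.10,.0145,-38)"
```

```text
t 23.7 head 321.7 tx,ty,tz cm [-0.42 -0.59  0.22] yaw rad -0.005 F [-0.3  0.  -5.5] M [ 0.12 -0.04 -0.04] q [-29.  30. 109.  -4.  44. 102.] pos [ 0.4048 -0.1071  0.0168] w 0.0184
```

Request:
carry_out([
  {"tx": 0, "ty": 0, "tz": 0.25, "yaw": 0},
])

```text
time_s: 23.8
position: [0.4052, -0.1073, 0.0146]
tool_rot: [[0.784, -0.616, -0.075], [-0.619, -0.786, -0.02], [-0.046, 0.062, -0.997]]
ft_force: [-0.1, -0.1, -4.7]
grip_width: 0.0182
```

Request:
carry_out([
  {"tx": 0, "ty": 0, "tz": 0, "yaw": 0},
  {"tx": 0, "ty": 0, "tz": 0, "yaw": 0},
  {"tx": 0, "ty": 0, "tz": 0, "yaw": 0},
  {"tx": 0, "ty": 0, "tz": 0, "yaw": 0},
], jaw=-0.4)

```text
time_s: 24.2
position: [0.4066, -0.1078, 0.0161]
tool_rot: [[0.785, -0.616, -0.07], [-0.618, -0.786, -0.022], [-0.041, 0.061, -0.997]]
ft_force: [-0.7, -0.4, -1.2]
grip_width: 0.0598
```

Request:
carry_out([
  {"tx": 0, "ty": 0, "tz": -1, "yaw": 0},
  {"tx": 0, "ty": 0, "tz": -3, "yaw": 0},
  {"tx": 0, "ty": 0, "tz": -4, "yaw": 0},
  {"tx": 0, "ty": 0, "tz": -4, "yaw": 0},
  {"tx": -2, "ty": 4, "tz": -3, "yaw": 0},
  {"tx": -2, "ty": 4, "tz": 0, "yaw": 0},
  {"tx": -2, "ty": 4, "tz": 0, "yaw": 0},
  {"tx": -2, "ty": 4, "tz": 0, "yaw": 0},
  {"tx": 0, "ty": 0, "tz": 0, "yaw": 0},
])

```text
time_s: 25.1
position: [0.2556, -0.182, 0.1843]
tool_rot: [[0.786, -0.614, -0.066], [-0.617, -0.787, -0.03], [-0.034, 0.064, -0.997]]
ft_force: [-0.7, 0.8, 1.3]
grip_width: 0.0595
```

```bash
python3 - <<'E'
from h import *
go(.405,-.10,.0145,-38)
A=avg("top",6).astype(np.float32); S=avg("side",6).astype(np.float32); rows=[]
for n,im,c0 in(("top",A,(418.2,161.94)),("side",S,(318.78,130.66))):
    C=onz(n,*c0,.126)
    P=np.array([[proj(n,[C[0]+r*np.cos(t),C[1]+r*np.sin(t),.119]) for t in np.radians(np.arange(180)*2)] for r in np.linspace(.010,.026,40)],np.float32)
    q=cv2.remap(im.mean(2),P[...,0],P[...,1],cv2.INTER_CUBIC); rows.append(cv2.convertScaleAbs(cv2.resize(q,(720,120)),alpha=1.6,beta=-80))
u8=lambda im:im.clip(0,255).astype(np.uint8)
a=cv2.resize(u8(A[120:280,290:482]),(432,360)); b=cv2.resize(u8(S[100:292,260:414]),(288,360))
cv2.imwrite('pics/z10.png',np.vstack([cv2.cvtColor(np.vstack(rows),cv2.COLOR_GRAY2BGR),np.hstack([a,b])]))
E
```

```text
t 25.1 head 321.9 tx,ty,tz cm [  7.27 -16.72  15.7 ] yaw rad -0.002 F [-0.7  0.8  1.3] M [-0.   -0.07  0.03] q [-54.   2. 112.  -4.  67.  76.] pos [ 0.2556 -0.182   0.1843] w 0.0595
```

View pics/z10.png

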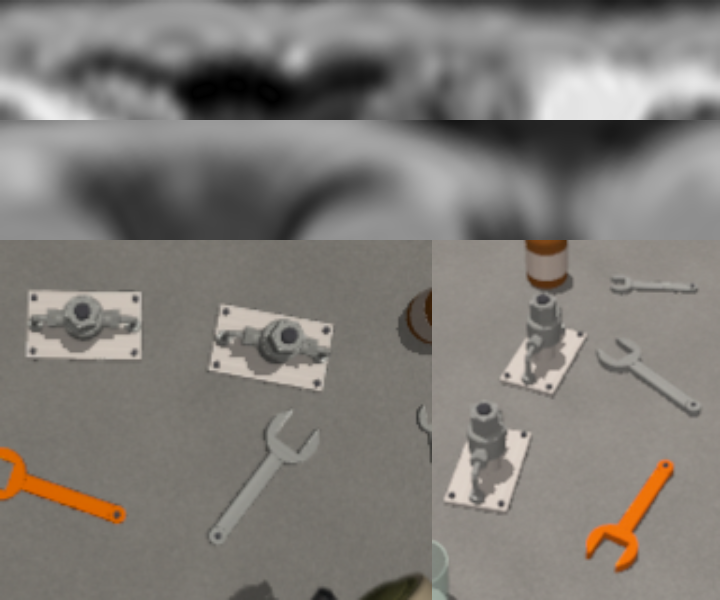

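```bash
python3 -c "
from rig import env
o=env.observe(); print(o['time_s'],o['ft_force'].round(1)); print(env.close_job())"
```

```text
25.7 [ 0.5 -0.2  0.7]
the job is handed in; nothing more can be done
None
```

I ran the loose nut (the right-hand filter) down by hand and turned it on with the large grey spanner. I then laid the spanner flat on the bench and handed the job in at 25.7 s; no verdict was reported.

- **Hand run-down:** The nut turned freely at about 0.15 N m for about 150°, then the torque rose. I stopped at 0.98 N m with a 25 N pinch, short of the 1.4 N m needed to move it on.
- **Spanner turn:** The torque levelled off at about 1.5 N m. The nut ended about 42° past hand-tight judged by the spanner's headings, and roughly 40° by the camera. The target was 45°, with 25° to 65° allowed. The camera reading is coarse and repeats every 60°.
- **End state:** The last picture shows the spanner lying flat and clear in open bench space, not in its original spot. The robot was clear of everything, and the wrist force was near zero.
- **Other items:** I never went near the left nut. The bottle and small spanner were in place in the last pictures. The beaker was mostly out of my final crops; nothing I moved passed near it.

**Disagreements along the way:**
- The side camera put points up to 5 mm from the top camera in y; the nut's felt position agreed with the top camera.
- The tool tilted more with each loaded move, up to 0.09 rad, so I laid the spanner down once and regripped it level before using it.
- The gripper read 18 to 19 mm on the 22 mm handle, probably because the pads sat on its bevelled edge, but the grip held.

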